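# Empty the bushing tray and park it at the stop

### The arm

A 7-joint arm with a two-finger parallel gripper is mounted at the origin on the work surface. World frame = base frame: x ahead of the robot, y to its left, z up, the work surface at z = 0. Lengths are in m, angles in rad, forces in N, time in s.
With the tool pointing down it reaches from about 0.4 to 0.875 m from the base axis. Payload 19.3 kg.
Tool frame: the origin (TCP) lies at the very end of the fingers, on their centre line; the grasp point (between the pads) lies 19 mm behind it; z points along the fingers, y is the line along which they close (so a half turn about z gives the same grasp; the last joint's range is limited). The gripper opens to 85 mm and grips with 20 to 120 N. Pads are 22 mm wide; open, the fingers measure 114 mm over their backs; the gripper's body (76 mm by 85 mm) begins 54 mm behind the grasp point. The pads swing forward as they close: fully open they stand 13 mm farther back than shut.
Start: joints at [1.032, 0.521, -0.036, 1.599, 0.021, 1.021, -0.113], TCP at [0.282, -0.558, 0.231] pointing down, gripper open.
Joint ranges: [-2.91, 2.91], [-0.3, 2.13], [-1.5, 1.42], [0.17, 2.43], [-1.26, 4.41], [0.16, 1.93], [-2.52, 2.52]. Speed limits (rad/s): [1.89, 1.89, 2.39, 2.39, 3.01, 3.01, 3.01].

### API

Orientations are given as [roll, pitch, yaw] about the fixed x, y, z axes, in that order (R = Rz(yaw) Ry(pitch) Rx(roll)).
In Python, from workcell import observe, grab_frame, job_done gives the robot as it stands.
- The arm moves only by the tool move_arm, never from a script. Its argument "plan" is a list that holds one entry, the list of rows, each a list of 7 numbers: the shift along the tool's x, y, z each as a share of 0.02 m, from -1 to 1, then the turn, a rotation vector about the tool's x, y, z each as a share of 6 degrees, from -1 to 1, then the opening, from -1 (shut) to 1 (fully open). A call has exactly 10 rows; each row shifts and turns the commanded pose from where the row before left it, along the tool's axes as they then stand; what a row does not reach is not made up. A row lasts 1/10 s, in which the tool goes at most 50 mm and 8.59 degrees, less where a joint would pass 70% of its speed; a pose out of reach is approached as far as the arm can. A call with a number of a shift or a turn outside -1 to 1 is refused whole. A call with a gripper value outside its range is refused whole. The fingers move at their own pace and stop on an object; "grip_force" is the grip in N (left out, the last holds). Time passes only in rows, so rows that do not move let the fingers close, or fill a call up. It gives the time, the measured TCP pose, the force, the opening and the grip force at its end, in the units of the state.
- observe(): the state, without advancing time (a new reading comes with each control period).
- grab_frame(name): name is "scene" or "side" or "wrist"; returns a dict with "color" (400x640x3 uint8, red, green, blue), "intrinsics" (3x3 intrinsics, pixels), "position" and "orientation" of the camera in the world; the wrist camera has in their place "tool_from_camera" (4x4, takes a point from camera to tool coordinates, whose origin is the TCP and whose axes are the flange's). Camera axes: x right, y down, z forward; pixel columns grow to the right and rows downward; lengths in m; the calibration is good to about 2 mm. A picture is of the moment at which its call begins: read the wrist's pose just before it. There is no depth.
- job_done(): hands the job in; it is judged then, once.
The state is a dict: "clock": time; "qpos": joint angles; "qd": joint speeds; "joint_efforts": joint torques, N m; "position": TCP position; "tool_rot": TCP orientation; "force": force on the tool from outside, world axes, zero at the start; "moment": the same for the moment, N m; "grip_width": finger opening in m; "finger_force": force on a finger pad.
Only numpy, scipy, OpenCV 4.12 (cv2) and the standard library are available. Lean on these libraries where they do the work, as an engineer would, in place of code of your own. Each camera call takes 0.05 s, during which the arm holds its last target. There are 200 camera calls.

### The job

Pick up the aluminium tray by its black carrying bar with all five bushings still in it, tip it over the yellow bin so that they all slide off into that bin, then set the empty tray flat on the yellow parking patch, mouth away from the dark steel stop rail, and gently push it back until its rear wall is home, square against the rail. Don't touch the bushings with the fingers, don't hit the red hand press, and leave the jar, the steel mandrel and the hammer where they are.

Things in the scene. Friction and masses are not known exactly. Their poses are not given: they have to be found in the camera images.
- tray: Loose aluminium tray, 150 (x) x 90 (y) mm, 350 g. Origin: centre of its underside. Floor 4 mm thick; walls 4 mm thick, 26 mm high at the sides and rear (+x); the front edge (-x) is open: the mouth. A black carrying bar, 16 (x) x 90 (y) x 18 (z) mm, spans the middle on two flat posts in the side walls; its centre is 66 mm, underside 57 mm above the origin
- tray_grip (a point): Centre of the tray's carrying bar; axes as the tray's (the bar runs along y and is 16 mm thick along x)
- tray_mouth (a point): Middle of the mouth edge of the tray's floor, 75 mm from the tray's centre along -x, on the floor's upper face (4 mm up)
- tray_back (a point): Bottom middle of the outer face of the tray's rear wall, 75 mm from the tray's centre along +x
- bush1: Brass flanged bushing: flange 26 mm across and 8 mm high, above it a neck 20 mm across, 20 mm tall in all, about 60 g, loose in the tray; origin at the centre of its underside when it stands as at the start
- bush2: Steel sleeve: plain cylinder 24 mm across, 22 mm tall, about 60 g, loose in the tray; origin at the centre of its underside when it stands as at the start
- bush3: Steel sleeve: plain cylinder 24 mm across, 22 mm tall, about 60 g, loose in the tray; origin at the centre of its underside when it stands as at the start
- bush4: Brass flanged bushing: flange 26 mm across and 8 mm high, above it a neck 20 mm across, 20 mm tall in all, about 60 g, loose in the tray; origin at the centre of its underside when it stands as at the start
- bush5: Brass flanged bushing: flange 26 mm across and 8 mm high, above it a neck 20 mm across, 20 mm tall in all, about 60 g, loose in the tray; origin at the centre of its underside when it stands as at the start
- bin_yellow: Open yellow bin, the one to fill, fixed to the bench: 140 x 140 mm outside, 70 mm tall, walls 4 mm. Origin: centre of its underside, on the bench
- bin_blue: Blue bin of the same size and origin, holding other stock; fixed. It swaps places with the yellow one
- dock: Dark steel stop rail fixed to the bench: 130 mm long (y), 14 mm thick, 24 mm high, its 6 mm foot reaching 44 mm behind. Origin: middle of its front face at bench height; -x points away from it over the flat yellow parking patch (160 x 116 mm). Parked, the tray's x and y axes lie along the rail's
- press: Small red and black hand press, fixed bystander: base 100 (x) x 90 (y) x 12 mm; column and head up to 190 mm high within the base outline; a lever with a wooden grip, 26 mm thick, slopes from the head to 180 mm along +x, 233 mm high. Origin: centre of the underside of the base
- jar: Amber jar with black cap, bystander, 64 mm across, 150 mm tall, upright and loose; origin at the centre of its underside
- mandrel: Upright steel cylinder, bystander, 32 mm across, 60 mm tall, loose; origin at the centre of its underside
- hammer: Hammer lying flat, bystander, loose, about 200 mm long and 100 mm across the head, lying along its x, handle to -x; under 40 mm high; origin at the bottom near its middle

How it is judged:
By the outcome, as a careful person would: the job done as asked, in the order asked, and still so for the second after the job is handed in, with the robot touching nothing.
It also fails if it takes over 58 s, if anything falls off the work surface, if the arm or the gripper's body presses on something with over 40 N, if the wrist force passes 120 N, or if a joint passes its speed limit or range.

## Working session

There is one attempt and no reset: what is moved stays moved. The work goes in short steps, Python scripts to look and compute and a tool call to move; the robot and the scene stay as the last step left them, time stands still between calls to the robot, and variables do not carry over. Pictures are saved under pics/ and viewed, at most 10 in all, crops included, and the job is handed in when it is done.

Besides the shell and the picture viewer there is one more tool, called after "Emit:" as name(argument=value, ...), one argument or row to a line, values as JSON. move_arm: Moves the arm, as the interface text tells. Shift numbers are shares of 0.02 m and turn numbers shares of 6 degrees, none past 1 either way. Its arguments: {"type":"object","properties":{"plan":{"type":"array"},"grip_force":{"type":"number"}},"required":["plan"]}

```bash
mkdir -p pics; ls
python3 - <<'E'
from workcell import observe, grab_frame
import cv2, numpy as np
print(observe())
for n in ["scene","side","wrist"]:
    f=grab_frame(n); cv2.imwrite(f"pics/{n}0.png",f["color"][:,:,::-1]); 
    np.save(f"pics/{n}0.npy",f,allow_pickle=True)
    print(n,{k:np.round(v,4).tolist() for k,v in f.items() if k!="color"})
E
```

```text
pics
{'clock': 0.0, 'qpos': array([ 1.03182861,  0.52204953, -0.03634237,  1.60000192,  0.02122353,
        1.02109788, -0.11283828]), 'qd': array([-7.05370047e-05,  3.90832611e-04, -9.58742986e-05,  1.45583956e-03,
        1.50859994e-03,  6.80894923e-04,  1.42788258e-03]), 'joint_efforts': array([ 2.33920626e-03, -9.27095532e+01,  1.98043540e+00, -3.69914460e+01,
        1.79577334e-02,  8.29800905e-03,  2.65276270e-05]), 'position': array([ 0.28218243, -0.55729148,  0.23070562]), 'tool_rot': array([-3.14042569e+00,  9.61633703e-05,  4.68744682e-01]), 'force': array([ 0.41847641,  1.3879314 , -0.287722  ]), 'moment': array([ 0.01836568, -0.03480879,  0.00409924]), 'finger_force': 0.0, 'grip_width': 0.08548108642903018}
scene {'intrinsics': [[401.5332, 0.0, 320.5201], [0.0, 401.5332, 197.886], [0.0, 0.0, 1.0]], 'position': [1.1375, 0.7605, 0.7766], 'orientation': [-2.2048, 0.0101, 2.4856]}
side {'intrinsics': [[507.864, 0.0, 327.2512], [0.0, 507.864, 202.7251], [0.0, 0.0, 1.0]], 'position': [0.4028, -0.7918, 0.9916], 'orientation': [-2.4171, -0.0037, -0.1991]}
wrist {'intrinsics': [[305.417, 0.0, 321.7414], [0.0, 305.417, 201.3263], [0.0, 0.0, 1.0]], 'tool_from_camera': [[-0.0002, -0.9589, -0.2838, 0.0725], [1.0, -0.0001, -0.0001, -0.0014], [0.0001, -0.2838, 0.9589, -0.1426], [0.0, 0.0, 0.0, 1.0]]}
```

View pics/scene0.png

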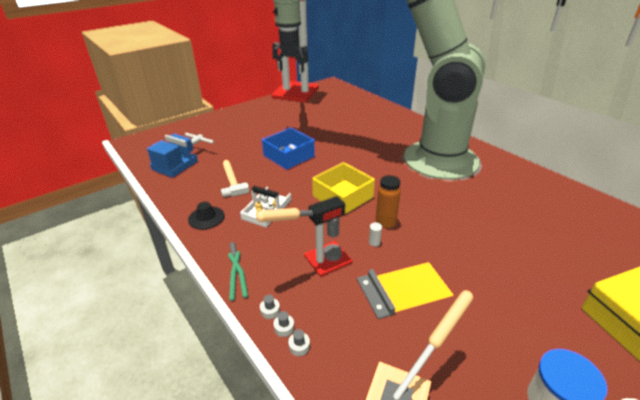

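View pics/side0.png

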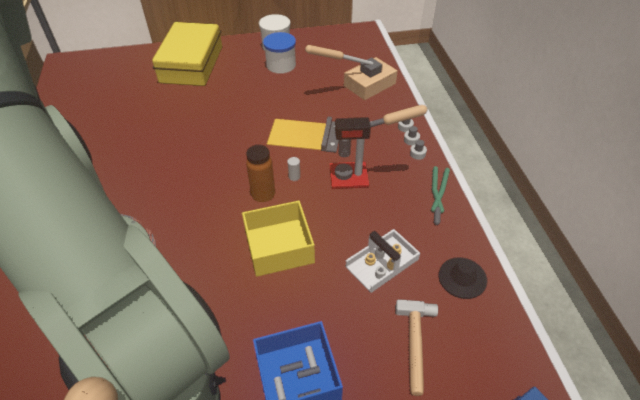

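The scene view shows the tray at about (267,205), its bar at (265,190), the yellow bin at (343,187), the press at (328,235), the mandrel at (375,235), the jar at (388,203) and the patch at (415,287) with the rail at (376,293). In the side view the tray is at (383,260), the bar at (384,245), the bin at (278,238), the patch at (297,133), the rail at (329,135) and the press base at (350,176).

```bash
cat > h.py <<'E'
import numpy as np, cv2
from scipy.spatial.transform import Rotation as R
def load(n): return np.load(f"pics/{n}.npy",allow_pickle=True).item()
def cam(f,state=None):
    K=f["intrinsics"]
    if "position" in f: return K,R.from_euler("xyz",f["orientation"]).as_matrix(),np.array(f["position"])
    T=np.eye(4);T[:3,:3]=R.from_euler("xyz",state["tool_rot"]).as_matrix();T[:3,3]=state["position"]
    T=T@f["tool_from_camera"]; return K,T[:3,:3],T[:3,3]
def ray(c,uv):
    K,Rm,p=c; d=Rm@np.linalg.inv(K)@np.array([uv[0],uv[1],1.]); return p,d/np.linalg.norm(d)
def onz(c,uv,z):
    p,d=ray(c,uv); return p+d*(z-p[2])/d[2]
def tri(c1,u1,c2,u2):
    p1,d1=ray(c1,u1);p2,d2=ray(c2,u2)
    t=np.linalg.lstsq(np.c_[d1,-d2],p2-p1,rcond=None)[0]
    a,b=p1+t[0]*d1,p2+t[1]*d2; return (a+b)/2,np.linalg.norm(a-b)
def proj(c,P):
    K,Rm,p=c; q=K@(Rm.T@(np.array(P)-p)); return q[:2]/q[2]
def blobs(img,lo,hi,amin=60):
    m=cv2.inRange(cv2.cvtColor(img,cv2.COLOR_RGB2HSV),lo,hi)
    cs,_=cv2.findContours(m,cv2.RETR_EXTERNAL,cv2.CHAIN_APPROX_NONE)
    return sorted([c for c in cs if cv2.contourArea(c)>amin],key=cv2.contourArea)[::-1]
E
python3 - <<'E'
from h import *
S=load("scene0");D=load("side0");cs,cd=cam(S),cam(D)
for n,f,c in (("scene",S,cs),("side",D,cd)):
    for b in blobs(f["color"],(20,120,90),(35,255,255),150):
        q=cv2.approxPolyDP(b,3,True)[:,0]
        print(n,"yellow",cv2.contourArea(b),q.tolist(),[np.round(onz(c,p,0)[:2],3).tolist() for p in q] if len(q)<7 else "")
a=cv2.resize(S["color"][150:330,225:465],None,fx=3.3,fy=3.3,interpolation=cv2.INTER_CUBIC)
b=cv2.resize(D["color"][100:300,230:440],None,fx=3,fy=3,interpolation=cv2.INTER_CUBIC)
cv2.imwrite("pics/c1.png",a[:,:,::-1]);cv2.imwrite("pics/c2.png",b[:,:,::-1])
for n,s,d in (("bar",(265,191),(384,245)),("mandreltop",(376,227),(294,162)),("jartop",(389,183),(259,153)),("head",(325,210),(352,128)),("grip end",(260,216),(424,112))):
    print(n,tri(cs,s,cd,d))
E
```

```text
scene yellow 2120.0 [[452, 294], [429, 263], [378, 275], [396, 311]] [[0.489, 0.434], [0.452, 0.33], [0.588, 0.277], [0.634, 0.385]]
scene yellow 1896.0 [[341, 163], [313, 177], [313, 195], [321, 201], [337, 196], [344, 202], [346, 213], [372, 197], [374, 179]] 
scene yellow 1771.0 [[596, 282], [591, 292], [639, 332], [639, 267]] [[0.174, 0.633], [0.217, 0.64], [0.251, 0.758], [0.032, 0.678]]
scene yellow 1204.0 [[589, 294], [582, 308], [639, 360], [639, 336]] [[0.227, 0.64], [0.283, 0.649], [0.327, 0.785], [0.263, 0.762]]
scene yellow 643.0 [[178, 36], [163, 28], [158, 32], [159, 26], [152, 23], [146, 27], [137, 25], [135, 29], [135, 25], [128, 26], [132, 33], [129, 35], [122, 27], [116, 31], [97, 31], [94, 35], [88, 33], [94, 40], [93, 37], [102, 36], [101, 32], [120, 36], [122, 39], [115, 39], [121, 41], [116, 44], [108, 40], [111, 37], [97, 42], [110, 48], [110, 53], [116, 52], [114, 48], [135, 48], [132, 44], [124, 46], [125, 32], [140, 36], [166, 31], [166, 35], [173, 37], [169, 41]] 
side yellow 3879.0 [[299, 201], [242, 213], [256, 275], [314, 262], [313, 242]] [[0.509, 0.088], [0.359, 0.076], [0.374, -0.119], [0.512, -0.109], [0.521, -0.051]]
side yellow 3314.5 [[175, 21], [152, 59], [154, 67], [161, 68], [155, 69], [158, 81], [204, 84], [221, 47], [219, 37], [214, 44], [218, 25]] 
side yellow 1269.0 [[275, 119], [267, 143], [320, 148], [324, 124]] [[0.491, 0.433], [0.454, 0.329], [0.601, 0.278], [0.633, 0.381]]
bar (array([ 0.66777504, -0.14116367,  0.06825345]), np.float64(0.0016565038494114556))
mandreltop (array([0.51037046, 0.18033555, 0.05518265]), np.float64(0.004825161211854952))
jartop (array([0.42309863, 0.13611087, 0.14217276]), np.float64(4.5265121150730054e-05))
head (array([0.65998812, 0.15012048, 0.17035797]), np.float64(0.002761064951161012))
grip end (array([0.82694863, 0.12305256, 0.21686292]), np.float64(0.00509062680112688))
```

View pics/c1.png

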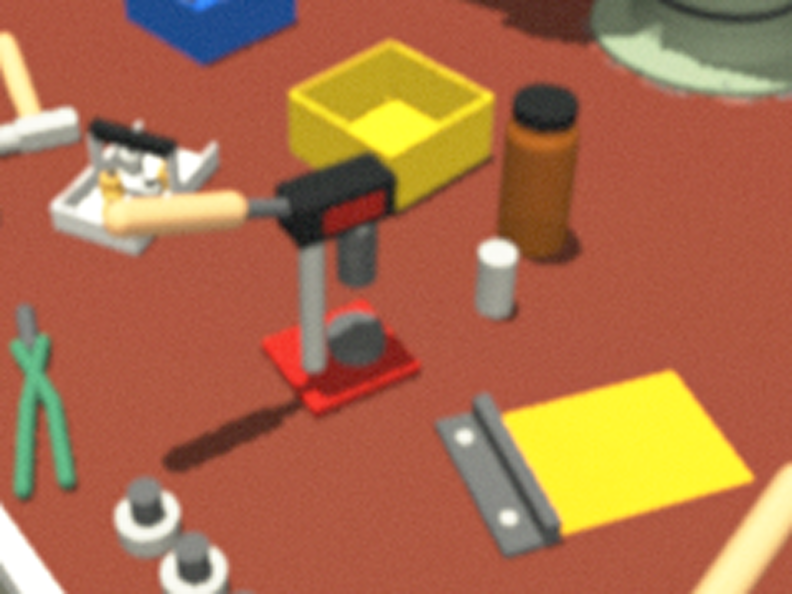

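View pics/c2.png

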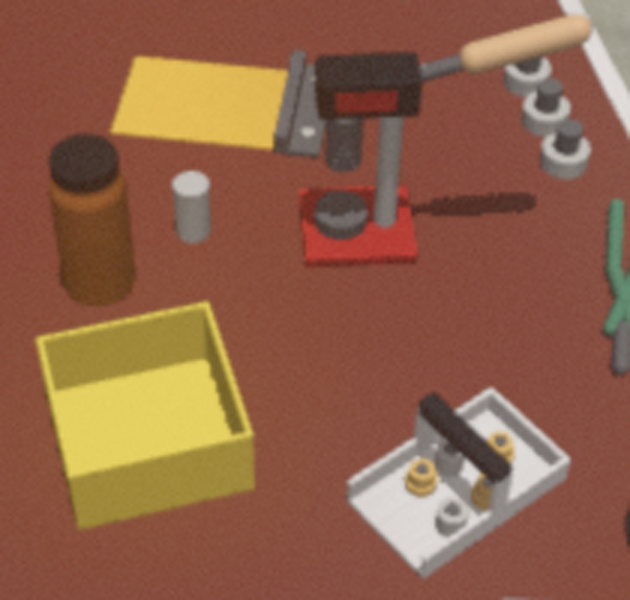

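The crops show the tray's mouth facing lower left in the side view, with mouth corners at c2 (350,498) and (425,575) and rear corners at (492,392) and (568,460). The bar runs from (430,402) to (500,468), and there are two bushings on each side of it plus one behind. The rail front meets the patch at c2 (288,72)–(275,148).

Run:
```python
from h import *
S=load("scene0");D=load("side0");cs,cd=cam(S),cam(D)
s=lambda u,v:(u/3.3+225-.5,v/3.3+150-.5); d=lambda u,v:(u/3+230-.5,v/3+100-.5)
p=lambda n,x:print(n,np.round(x,3).tolist())
m=[onz(cd,d(*q),0)[:2] for q in((350,500),(425,577))]
r=[onz(cd,d(*q),.026)[:2] for q in((492,390),(568,460))]
p("tray corners",m+r)
c=np.mean(m+r,axis=0); ax=np.mean(r,axis=0)-np.mean(m,axis=0); p("c, xang",[*c,np.degrees(np.arctan2(ax[1],ax[0]))])
b=[onz(cd,d(*q),.075)[:2] for q in((432,394),(508,462))]; v=b[1]-b[0]; p("bar",b+[np.degrees(np.arctan2(v[1],v[0]))])
print("bar tri",[tri(cs,s(*a),cd,d(*e)) for a,e in (((93,128),(430,400)),((174,143),(502,462)))])
rim=[onz(cd,d(*q),.07)[:2] for q in((39,341),(208,305),(252,434))]; p("bin rim side",rim); p("c",(rim[0]+rim[2])/2)
rim=[onz(cs,s(*q),.07)[:2] for q in((290,95),(390,41),(493,97),(396,152))]; p("bin rim scene",rim); p("c",np.mean(rim,axis=0))
print(tri(cs,s(390,41),cd,d(39,341)),tri(cs,s(290,95),cd,d(208,305)) , tri(cs,s(493,97),cd,d(39,341)))
p("press base",[onz(cd,d(*q),.012)[:2] for q in((300,188),(411,188),(417,255),(306,258))])
p("rail top",[onz(cd,d(*q),.024)[:2] for q in((297,52),(278,138))])
p("rail top sc",[onz(cs,s(*q),.024)[:2] for q in((489,395),(558,525))])
```

```text
tray corners [[0.584, -0.136], [0.624, -0.215], [0.716, -0.071], [0.754, -0.15]]
c, xang [0.67, -0.143, 26.38]Traceback (most recent call last):
  File "<stdin>", line 9, in <module>
  File "<stdin>", line 4, in <lambda>
    return _wrapfunc(a, 'round', decimals=decimals, out=out)
    return _wrapit(obj, method, *args, **kwds)
    conv = _array_converter(obj)
ValueError: setting an array element with a sequence. The requested array has an inhomogeneous shape after 1 dimensions. The detected shape was (3,) + inhomogeneous part.
```

Run:
```python
from h import *
S=load("scene0");D=load("side0");cs,cd=cam(S),cam(D)
s=lambda u,v:(u/3.3+225-.5,v/3.3+150-.5); d=lambda u,v:(u/3+230-.5,v/3+100-.5)
p=lambda n,x:print(n,np.round(x,3).tolist())
b=[onz(cd,d(*q),.075)[:2] for q in((432,394),(508,462))]; v=b[1]-b[0]; p("bar",b);p("ang",np.degrees(np.arctan2(v[1],v[0])))
print("bar tri",[tri(cs,s(*a),cd,d(*e)) for a,e in (((93,128),(430,400)),((174,143),(502,462)))])
rim=[onz(cd,d(*q),.07)[:2] for q in((39,341),(208,305),(252,434))]; p("bin rim side",rim); p("c",(rim[0]+rim[2])/2)
rim=[onz(cs,s(*q),.07)[:2] for q in((290,95),(390,41),(493,97),(396,152))]; p("bin rim scene",rim); p("c",np.mean(rim,axis=0))
p("press base",[onz(cd,d(*q),.012)[:2] for q in((300,188),(411,188),(417,255),(306,258))])
p("rail top",[onz(cd,d(*q),.024)[:2] for q in((297,52),(278,138))])
p("rail top sc",[onz(cs,s(*q),.024)[:2] for q in((489,395),(558,525))])
# bin: yaw from rim; height by triangulation
print(tri(cs,s(493,97),cd,d(208,305)),tri(cs,s(290,95),cd,d(75,470)))
```

```text
bar [[0.654, -0.102], [0.692, -0.175]]
ang -62.06
bar tri [(array([ 0.67464031, -0.13459172,  0.09235911]), np.float64(0.06320647365321369)), (array([ 0.66438248, -0.14246972,  0.05331059]), np.float64(0.07014135283121894))]
bin rim side [[0.363, 0.014], [0.501, 0.026], [0.512, -0.109]]
c [0.438, -0.048]
bin rim scene [[0.513, -0.105], [0.373, -0.122], [0.363, 0.019], [0.494, 0.03]]
c [0.436, -0.044]
press base [[0.614, 0.203], [0.714, 0.183], [0.698, 0.1], [0.601, 0.115]]
rail top [[0.647, 0.383], [0.604, 0.261]]
rail top sc [[0.602, 0.27], [0.649, 0.389]]
(array([0.45735756, 0.04288658, 0.0989475 ]), np.float64(0.10664826569578577)) (array([ 0.42747979, -0.13341135,  0.04630262]), np.float64(0.11343415200324157))
```

Run:
```python
from h import *
E=R.from_euler
for phi in (95,115):
  for trayx in (95,-85,5):
    for tilt in (0,25,50):
      az=-6
      ty=np.radians(trayx); y=np.array([np.cos(ty),np.sin(ty),0]); z=np.array([0,0,-1.]); x=np.cross(y,z)
      # mouth-down: rotate so rear(+tray x = tool y) goes up: about x
      M=E('z',0).from_matrix(np.c_[x,y,z])*E('x',-tilt,degrees=True)
      yy=M.as_matrix()[:,1]
      if yy[2]<-1e-9: M=E('z',0).from_matrix(np.c_[x,y,z])*E('x',tilt,degrees=True); sg=+1
      else: sg=-1
      W=(E('z',az,degrees=True)*E('y',phi,degrees=True)).inv()*M*E('z',-90,degrees=True)
      print(phi,trayx,sg*tilt,"q5,q6,q7",np.round(W.as_euler('ZYZ',degrees=True)))
```

```text
95 95 0 q5,q6,q7 [  -0.   85. -101.]
95 95 -25 q5,q6,q7 [  25.   90. -102.]
95 95 -50 q5,q6,q7 [  49.   95. -101.]
95 -85 0 q5,q6,q7 [-0. 85. 79.]
95 -85 -25 q5,q6,q7 [-25.  81.  82.]
95 -85 -50 q5,q6,q7 [-50.  78.  87.]
95 5 0 q5,q6,q7 [  0.  85. -11.]
95 5 -25 q5,q6,q7 [  5.  61. -13.]
95 5 -50 q5,q6,q7 [ 14.  36. -19.]
115 95 0 q5,q6,q7 [   0.   65. -101.]
115 95 -25 q5,q6,q7 [  26.   72. -111.]
115 95 -50 q5,q6,q7 [  49.   82. -116.]
115 -85 0 q5,q6,q7 [ 0. 65. 79.]
115 -85 -25 q5,q6,q7 [-28.  63.  91.]
115 -85 -50 q5,q6,q7 [-55.  66. 103.]
115 5 0 q5,q6,q7 [ -0.  65. -11.]
115 5 -25 q5,q6,q7 [  7.  41. -15.]
115 5 -50 q5,q6,q7 [ 29.  18. -35.]
```

```bash
cat > plan.py <<'E'
from h import *
def rot(yaw,tilt=0):  # tool y = tray x at angle yaw (deg); tilt>0: mouth down
    y=np.radians(yaw); Y=np.array([np.cos(y),np.sin(y),0]); Z=np.array([0,0,-1.])
    return R.from_matrix(np.c_[np.cross(Y,Z),Y,Z])*R.from_euler('x',-tilt,degrees=True)
def rows(P0,R0,P1,R1,n,grip,ease=True,pivot=None):
    """pivot: point in tool frame that travels on the straight line"""
    pv=np.zeros(3) if pivot is None else np.array(pivot)
    a=P0+R0.apply(pv); b=P1+R1.apply(pv); rv=(R0.inv()*R1).as_rotvec()
    s=np.linspace(0,1,n+1)
    if ease: k=.12; s=np.where(s<k,s*s/(2*k*(1-k)),np.where(s>1-k,1-(1-s)**2/(2*k*(1-k)),(s-k/2)/(1-k)))
    P,Q=P0,R0
    out=[]
    for t in s[1:]:
        Rt=R0*R.from_rotvec(rv*t); Pt=a+(b-a)*t-Rt.apply(pv)
        row=np.r_[Q.inv().apply(Pt-P)/.02,np.degrees((Q.inv()*Rt).as_rotvec())/6]
        row=np.round(row,2); out.append(row)
        P=P+Q.apply(row[:3]*.02); Q=Q*R.from_rotvec(np.radians(row[3:]*6))
    o=np.array(out); print("max",abs(o).max())
    for i in range(0,n,10): print("["+",".join("["+",".join(f"{v+0:g}" for v in r)+f",{grip}]" for r in o[i:i+10])+"]")
    return P,Q
def here():
    from workcell import observe
    s=observe(); print("t",round(s["clock"],2),np.round(s["position"],4),np.round(s["tool_rot"],3),"q",np.round(s["qpos"],2),"F",np.round(s["force"],1),"w",round(s["grip_width"],4))
    return s["position"],R.from_euler("xyz",s["tool_rot"])
E
python3 -c "
from plan import *
P,Q=here()
rows(P,Q,np.array([.669,-.142,.2]),rot(27),40,1)"
```

```text
t 0.15 [ 0.2822 -0.5574  0.2309] [-3.141  0.     0.469] q [ 1.03  0.52 -0.04  1.6   0.02  1.02 -0.11] F [-0.3 -0.4  0.8] w 0.0854
max 0.81
[[0.08,-0.03,0,0,0,-0.04,1],[0.24,-0.08,0.02,0,0,-0.14,1],[0.39,-0.14,0.02,0,0,-0.22,1],[0.56,-0.18,0.03,0,0,-0.31,1],[0.73,-0.21,0.04,0,0,-0.4,1],[0.78,-0.19,0.05,0,0,-0.43,1],[0.79,-0.15,0.04,0,0,-0.42,1],[0.8,-0.12,0.05,0,0,-0.43,1],[0.8,-0.08,0.04,0,0,-0.43,1],[0.81,-0.05,0.04,0,0,-0.42,1]]
[[0.8,-0.01,0.05,0,0,-0.43,1],[0.81,0.03,0.04,0,0,-0.43,1],[0.8,0.06,0.05,0,0,-0.42,1],[0.8,0.1,0.04,0,0,-0.43,1],[0.8,0.13,0.04,0,0,-0.43,1],[0.78,0.17,0.05,0,0,-0.42,1],[0.78,0.2,0.04,0,0,-0.43,1],[0.77,0.24,0.05,0,0,-0.43,1],[0.76,0.28,0.04,0,0,-0.43,1],[0.75,0.3,0.04,0,0,-0.42,1]]
[[0.73,0.34,0.05,0,0,-0.43,1],[0.72,0.37,0.04,0,0,-0.43,1],[0.69,0.41,0.05,0,0,-0.42,1],[0.68,0.43,0.04,0,0,-0.43,1],[0.66,0.47,0.05,0,-0.01,-0.43,1],[0.64,0.49,0.04,0,0,-0.42,1],[0.62,0.52,0.04,0,0,-0.43,1],[0.59,0.55,0.05,0,0,-0.43,1],[0.56,0.57,0.04,0,0,-0.42,1],[0.54,0.6,0.04,0,0,-0.43,1]]
[[0.52,0.62,0.05,0,0,-0.43,1],[0.48,0.65,0.04,0,0,-0.42,1],[0.46,0.66,0.04,0,0,-0.43,1],[0.42,0.69,0.05,-0.01,0,-0.43,1],[0.4,0.7,0.04,0,0,-0.42,1],[0.33,0.67,0.04,0,0,-0.4,1],[0.25,0.54,0.03,0,0,-0.31,1],[0.16,0.38,0.03,0,0,-0.23,1],[0.09,0.24,0.01,0,0,-0.13,1],[0.03,0.08,0,0,0,-0.04,1]]
```

Emit:
move_arm(
  plan=[
    [[0.08, -0.03, 0, 0, 0, -0.04, 1], [0.24, -0.08, 0.02, 0, 0, -0.14, 1], [0.39, -0.14, 0.02, 0, 0, -0.22, 1], [0.56, -0.18, 0.03, 0, 0, -0.31, 1], [0.73, -0.21, 0.04, 0, 0, -0.4, 1], [0.78, -0.19, 0.05, 0, 0, -0.43, 1], [0.79, -0.15, 0.04, 0, 0, -0.42, 1], [0.8, -0.12, 0.05, 0, 0, -0.43, 1], [0.8, -0.08, 0.04, 0, 0, -0.43, 1], [0.81, -0.05, 0.04, 0, 0, -0.42, 1]],
  ],
  grip_force=100,
)

```text
clock: 1.15
position: [0.3669, -0.4667, 0.2247]
tool_rot: [3.142, -0.0, 0.812]
force: [-0.3, -0.3, -0.3]
grip_width: 0.0853
finger_force: 0.0
```

Emit:
move_arm(
  plan=[
    [[0.8, -0.01, 0.05, 0, 0, -0.43, 1], [0.81, 0.03, 0.04, 0, 0, -0.43, 1], [0.8, 0.06, 0.05, 0, 0, -0.42, 1], [0.8, 0.1, 0.04, 0, 0, -0.43, 1], [0.8, 0.13, 0.04, 0, 0, -0.43, 1], [0.78, 0.17, 0.05, 0, 0, -0.42, 1], [0.78, 0.2, 0.04, 0, 0, -0.43, 1], [0.77, 0.24, 0.05, 0, 0, -0.43, 1], [0.76, 0.28, 0.04, 0, 0, -0.43, 1], [0.75, 0.3, 0.04, 0, 0, -0.42, 1]],
  ],
)

```text
clock: 2.15
position: [0.4766, -0.3489, 0.2158]
tool_rot: [-3.142, -0.0, 1.259]
force: [0.9, -0.4, -0.8]
grip_width: 0.0856
finger_force: 0.0
```

Emit:
move_arm(
  plan=[
    [[0.73, 0.34, 0.05, 0, 0, -0.43, 1], [0.72, 0.37, 0.04, 0, 0, -0.43, 1], [0.69, 0.41, 0.05, 0, 0, -0.42, 1], [0.68, 0.43, 0.04, 0, 0, -0.43, 1], [0.66, 0.47, 0.05, 0, -0.01, -0.43, 1], [0.64, 0.49, 0.04, 0, 0, -0.42, 1], [0.62, 0.52, 0.04, 0, 0, -0.43, 1], [0.59, 0.55, 0.05, 0, 0, -0.43, 1], [0.56, 0.57, 0.04, 0, 0, -0.42, 1], [0.54, 0.6, 0.04, 0, 0, -0.43, 1]],
  ],
)

```text
clock: 3.15
position: [0.5865, -0.231, 0.207]
tool_rot: [-3.141, 0.001, 1.706]
force: [-0.5, 0.0, 0.3]
grip_width: 0.0851
finger_force: 0.0
```

Emit:
move_arm(
  plan=[
    [[0.52, 0.62, 0.05, 0, 0, -0.43, 1], [0.48, 0.65, 0.04, 0, 0, -0.42, 1], [0.46, 0.66, 0.04, 0, 0, -0.43, 1], [0.42, 0.69, 0.05, -0.01, 0, -0.43, 1], [0.4, 0.7, 0.04, 0, 0, -0.42, 1], [0.33, 0.67, 0.04, 0, 0, -0.4, 1], [0.25, 0.54, 0.03, 0, 0, -0.31, 1], [0.16, 0.38, 0.03, 0, 0, -0.23, 1], [0.09, 0.24, 0.01, 0, 0, -0.13, 1], [0.03, 0.08, 0, 0, 0, -0.04, 1]],
  ],
)

```text
clock: 4.15
position: [0.6693, -0.1419, 0.2003]
tool_rot: [3.141, 0.001, 2.042]
force: [-0.3, -0.1, -0.1]
grip_width: 0.0852
finger_force: 0.0
```

Run:
```python
from plan import *
from workcell import *
here(); s=observe(); f=grab_frame("wrist"); cv2.imwrite("pics/w1.png",f["color"][:,:,::-1]); f["s"]=s; np.save("pics/w1.npy",f,allow_pickle=True)
```

```text
t 4.15 [ 0.6693 -0.1419  0.2003] [3.141e+00 1.000e-03 2.042e+00] q [ 0.4   0.68 -0.46  1.44  0.32  1.09  0.35] F [-0.3 -0.1 -0.1] w 0.0852
```

View pics/w1.png

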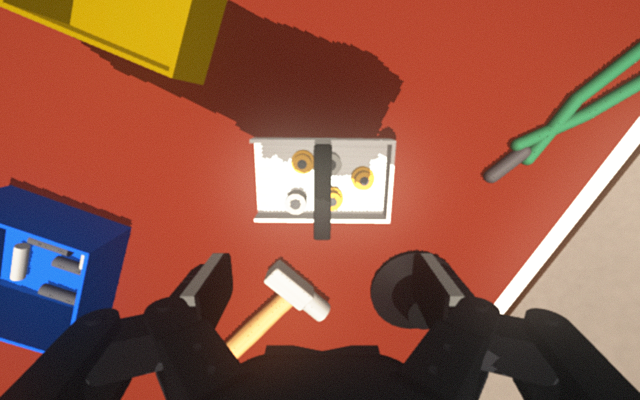

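The wrist view shows the tray almost square to the tool, with the bar at u 315–331, v 145–240, the mouth left at u≈255 and the rear at u≈393. All five bushings stand clear of the finger paths.

Run:
```python
from plan import *
f=load("w1");c=cam(f,f["s"]);im=f["color"][140:245,300:345]
m=(im.max(2)<60).astype(np.uint8); cs=max(cv2.findContours(m,0,1)[0],key=cv2.contourArea)+[300,140]
box=cv2.boxPoints(cv2.minAreaRect(cs)); print(box)
W=[onz(c,b,.075) for b in box]; W=np.array(W)[:,:2]; print(np.round(W,4),W.mean(0)); 
e=sorted([(np.linalg.norm(W[(i+1)%4]-W[i]),i) for i in range(4)]); print(e)
i=e[-1][1]; v=W[(i+1)%4]-W[i]; print("bar ang",np.degrees(np.arctan2(v[1],v[0])))
S=load("scene0");cc=cam(S)
# height check: bar centre seen from wrist and the scene camera
d=cam(load("side0")); print(tri(c,box.mean(0),cc,(265.4,190.3)),tri(c,box.mean(0),d,(385.3,243.2)))
# tray corners at their rim heights
for n,uv,z in(("mouthL",(252,140),.026),("mouthR",(255,222),.026),("rearL",(395,139),.026),("rearR",(391,222),.026)): print(n,onz(c,uv,z)[:2])
```

```text
Traceback (most recent call last):
ValueError: max() iterable argument is empty
```

Run:
```python
from plan import *
f=load("w1");c=cam(f,f["s"]);im=f["color"][140:245,300:345]
print(im[50,22],im[50,5],im[100,22],im[100,5])
sat=im.max(2).astype(int)-im.min(2); m=((im.max(2)<95)&(sat<40)).astype(np.uint8); cs=max(cv2.findContours(m,0,1)[0],key=cv2.contourArea)+[300,140]
box=cv2.boxPoints(cv2.minAreaRect(cs)); print(box)
W=np.array([onz(c,b,.075) for b in box])[:,:2]; print(np.round(W,4),W.mean(0)); 
e=sorted([(np.linalg.norm(W[(i+1)%4]-W[i]),i) for i in range(4)]); print(e)
i=e[-1][1]; v=W[(i+1)%4]-W[i]; print("bar ang",np.degrees(np.arctan2(v[1],v[0])))
cc=cam(load("scene0"));d=cam(load("side0")); print(tri(c,box.mean(0),cc,(265.4,190.3)),tri(c,box.mean(0),d,(385.3,243.2)))
for n,uv,z in(("mouthL",(252,140),.026),("mouthR",(255,222),.026),("rearL",(395,139),.026),("rearR",(391,222),.026)): print(n,onz(c,uv,z)[:2])
```

```text
[102  96  87] [255 255 255] [172  92  74] [199 103  80]
[[315. 144.]
 [331. 144.]
 [331. 167.]
 [315. 167.]]
[[ 0.6435 -0.1034]
 [ 0.6558 -0.0971]
 [ 0.6651 -0.115 ]
 [ 0.6525 -0.1214]] [ 0.65424814 -0.10924819]
[(np.float64(0.013861191581643298), 0), (np.float64(0.014161772183925286), 2), (np.float64(0.02011605121017936), 3), (np.float64(0.020117364015223786), 1)]
bar ang -62.49743354017498
(array([ 0.66448025, -0.11519201,  0.08330074]), np.float64(0.025697745618216285)) (array([ 0.66827238, -0.11650006,  0.04228475]), np.float64(0.024446796150487927))
mouthL [ 0.58578359 -0.13404159]
mouthR [ 0.62403925 -0.21458833]
rearL [ 0.7153648  -0.06688187]
rearR [ 0.75787483 -0.14642968]
```

Run:
```python
from plan import *
f=load("w1");c=cam(f,f["s"]);g=cv2.cvtColor(f["color"],cv2.COLOR_RGB2GRAY)
for v in (148,160,190,215,228,236): print(v,g[v,308:340].tolist())
print("col",g[228:246,322].tolist())
A,B=onz(c,(323.2,144),.075),onz(c,(322,239),.075); print(A,B,(A+B)/2,np.linalg.norm(A-B),np.degrees(np.arctan2(*(B-A)[1::-1])))
cc=cam(load("scene0"));d=cam(load("side0")); m=(322.6,191.5); print(tri(c,m,cc,(265.4,190.3)),tri(c,m,d,(385.3,243.2)))
P=onz(c,m,.075); P[2]=.049; p0,r0=here(); rows(p0,r0,P,rot(27),10,1)
```

```text
148 [211, 209, 209, 209, 207, 181, 119, 82, 73, 76, 79, 79, 74, 79, 77, 74, 75, 74, 74, 77, 78, 75, 68, 103, 182, 212, 208, 205, 207, 208, 208, 205]
160 [174, 164, 151, 151, 161, 144, 99, 86, 88, 87, 83, 90, 87, 87, 90, 85, 84, 84, 86, 86, 82, 90, 80, 86, 113, 136, 164, 175, 180, 173, 171, 176]
190 [255, 255, 255, 255, 255, 255, 173, 100, 95, 95, 101, 97, 99, 98, 97, 99, 97, 99, 97, 96, 100, 91, 107, 155, 161, 156, 166, 188, 204, 230, 228, 222]
215 [152, 153, 155, 155, 155, 124, 99, 102, 109, 97, 106, 103, 100, 101, 105, 106, 103, 104, 106, 105, 102, 99, 108, 140, 155, 156, 158, 152, 155, 157, 153, 156]
228 [134, 133, 134, 133, 134, 112, 89, 96, 91, 96, 94, 97, 95, 95, 99, 94, 95, 94, 95, 94, 88, 95, 98, 123, 129, 131, 131, 134, 131, 131, 132, 131]
236 [126, 128, 127, 126, 127, 108, 86, 86, 89, 90, 91, 89, 88, 88, 87, 91, 88, 91, 91, 85, 85, 81, 107, 120, 126, 130, 129, 128, 123, 128, 128, 124]
col [99, 90, 89, 90, 95, 93, 92, 87, 87, 85, 88, 94, 114, 128, 127, 125, 125, 123]
[ 0.64982445 -0.10021373  0.075     ] [ 0.68939563 -0.18009448  0.075     ] [ 0.66961004 -0.14015411  0.075     ] 0.08914489204124872 -63.64718608125221
(array([ 0.6680447 , -0.13805017,  0.07312194]), np.float64(0.002212214581320321)) (array([ 0.67046615, -0.13942588,  0.07148339]), np.float64(0.002686724763498404))
t 4.2 [ 0.6692 -0.1421  0.2003] [3.141e+00 1.000e-03 2.042e+00] q [ 0.4   0.68 -0.46  1.44  0.32  1.09  0.35] F [-0.3 -0.  -0.2] w 0.0853
max 0.86
[[0.01,0,0.36,0,0,0,1],[0.02,0.01,0.84,0,0,0,1],[0.02,0.01,0.86,0,0,0,1],[0.02,0,0.86,0,0,0,1],[0.02,0.01,0.86,0,0,0,1],[0.02,0.01,0.86,0,0.01,0,1],[0.02,0,0.86,0,0,0,1],[0.03,0.01,0.86,0,0,0,1],[0.02,0.01,0.85,0,0,0,1],[0,0,0.36,0,0,0,1]]
```

Emit:
move_arm(
  plan=[
    [[0.02, 0.01, 0.36, 0, 0, 0.1, 1], [0.02, 0.01, 0.84, 0, 0, 0, 1], [0.02, 0.01, 0.86, 0, 0, 0, 1], [0.02, 0, 0.86, 0, 0, 0, 1], [0.02, 0.01, 0.86, 0, 0, 0, 1], [0.02, 0.01, 0.86, 0, 0, 0, 1], [0.02, 0, 0.86, 0, 0, 0, 1], [0.02, 0.01, 0.86, 0, 0, 0, 1], [0.02, 0.01, 0.8, 0, 0, 0, 1], [0, 0, 0.36, 0, 0, 0, 1]],
  ],
)

```text
clock: 5.2
position: [0.6682, -0.1382, 0.0479]
tool_rot: [-3.141, -0.0, 2.031]
force: [-0.6, -0.8, -0.1]
grip_width: 0.0857
finger_force: 0.0
```

Emit:
move_arm(
  plan=[
    [[0, 0, 0, 0, 0, 0, -1], [0, 0, 0, 0, 0, 0, -1], [0, 0, 0, 0, 0, 0, -1], [0, 0, 0, 0, 0, 0, -1], [0, 0, 0, 0, 0, 0, -1], [0, 0, 0, 0, 0, 0, -1], [0, 0, 0, 0, 0, 0, -1], [0, 0, 0, 0, 0, 0, -1], [0, 0, 0, 0, 0, 0, -1], [0, 0, 0, 0, 0, 0, -1]],
  ],
)

```text
clock: 6.2
position: [0.6691, -0.1386, 0.0508]
tool_rot: [3.141, 0.002, 2.031]
force: [-2.0, 0.3, 7.7]
grip_width: 0.014
finger_force: 99.0
```

Emit:
move_arm(
  plan=[
    [[0, 0, -0.1, 0, 0, 0, -1], [0, 0, -0.2, 0, 0, 0, -1], [0, 0, -0.4, 0, 0, 0, -1], [0, 0, -0.7, 0, 0, 0, -1], [0, 0, -0.9, 0, 0, 0, -1], [0, 0, -0.9, 0, 0, 0, -1], [0, 0, -0.9, 0, 0, 0, -1], [0, 0, -0.7, 0, 0, 0, -1], [0, 0, -0.4, 0, 0, 0, -1], [0, 0, -0.1, 0, 0, 0, -1]],
  ],
)

```text
clock: 7.2
position: [0.6692, -0.1384, 0.1573]
tool_rot: [3.14, 0.002, 2.031]
force: [-0.2, 0.3, -7.1]
grip_width: 0.0141
finger_force: 98.0
```

Run:
```python
from plan import *
from workcell import *
P,Q=here(); f=grab_frame("wrist"); cv2.imwrite("pics/w2.png",cv2.resize(f["color"][100:300,180:460],None,fx=2,fy=2)[:,:,::-1])
T=np.array([.4455,-.141,.157]); rows(P,Q,T,rot(-85),40,-1)
```

```text
t 7.2 [ 0.6692 -0.1384  0.1573] [3.140e+00 2.000e-03 2.031e+00] q [ 0.39  0.72 -0.45  1.48  0.35  1.01  0.32] F [-0.2  0.3 -7.1] w 0.0141
max 0.53
[[0.01,-0.03,0,0,0,0.05,-1],[0.05,-0.09,0,0,0,0.17,-1],[0.07,-0.15,0,0,0,0.27,-1],[0.09,-0.21,0,0,0,0.39,-1],[0.1,-0.28,0,0,0,0.49,-1],[0.09,-0.3,0,0,0,0.53,-1],[0.08,-0.31,0,0,0,0.53,-1],[0.06,-0.31,0,0,0,0.52,-1],[0.05,-0.32,0,0.01,0,0.53,-1],[0.02,-0.32,0,0,0,0.53,-1]]
[[0.01,-0.31,0,0,0,0.52,-1],[0,-0.32,0,0,0,0.53,-1],[-0.03,-0.32,0,0,0,0.53,-1],[-0.04,-0.31,0,0,0,0.53,-1],[-0.06,-0.31,0,0,0,0.52,-1],[-0.08,-0.31,0,0,0,0.53,-1],[-0.1,-0.31,0,0,0,0.53,-1],[-0.11,-0.29,0,0,0,0.53,-1],[-0.13,-0.29,0,0,0,0.52,-1],[-0.14,-0.29,0,0,0,0.53,-1]]
[[-0.16,-0.27,0,0,0,0.53,-1],[-0.17,-0.27,0,0.01,0,0.53,-1],[-0.19,-0.26,0,0,0,0.52,-1],[-0.2,-0.24,0,0,0,0.53,-1],[-0.22,-0.23,0,0,0,0.53,-1],[-0.22,-0.23,0,0,0,0.52,-1],[-0.24,-0.21,0,0,0,0.53,-1],[-0.25,-0.19,0,0,0,0.53,-1],[-0.27,-0.18,0,0,0,0.53,-1],[-0.27,-0.17,0,0,0,0.52,-1]]
[[-0.28,-0.15,0,0,0,0.53,-1],[-0.28,-0.13,0,0,0,0.53,-1],[-0.3,-0.12,0,0,0,0.53,-1],[-0.3,-0.11,0,0,0,0.52,-1],[-0.3,-0.08,0,0,0,0.53,-1],[-0.29,-0.07,0,0.01,0,0.49,-1],[-0.23,-0.04,0,0,0,0.39,-1],[-0.17,-0.02,0,0,0,0.27,-1],[-0.09,-0.01,0,0,0,0.17,-1],[-0.04,0,0,0,0,0.05,-1]]
```

View pics/w2.png

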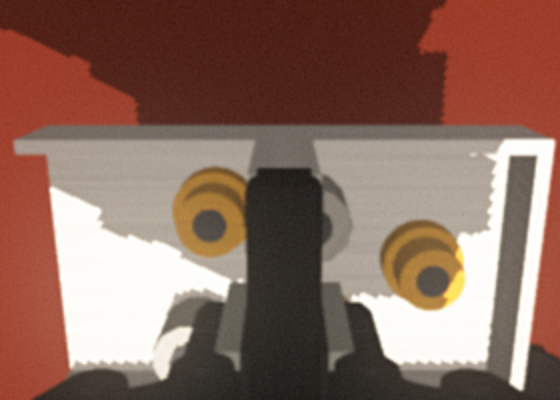

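The tray hangs level in the gripper, with the side wall at crop row 135, and the bushings are still standing on it.

Emit:
move_arm(
  plan=[
    [[0.01, -0.03, 0, 0, 0, 0.05, -1], [0.05, -0.09, 0, 0, 0, 0.17, -1], [0.07, -0.15, 0, 0, 0, 0.27, -1], [0.09, -0.21, 0, 0, 0, 0.39, -1], [0.1, -0.28, 0, 0, 0, 0.49, -1], [0.09, -0.3, 0, 0, 0, 0.53, -1], [0.08, -0.31, 0, 0, 0, 0.53, -1], [0.06, -0.31, 0, 0, 0, 0.52, -1], [0.05, -0.32, 0, 0, 0, 0.53, -1], [0.02, -0.32, 0, 0, 0, 0.53, -1]],
  ],
)

```text
clock: 8.25
position: [0.6198, -0.1389, 0.1556]
tool_rot: [3.141, 0.001, 1.607]
force: [-0.0, -0.5, -6.5]
grip_width: 0.014
finger_force: 98.0
```

Emit:
move_arm(
  plan=[
    [[0.01, -0.31, 0, 0, 0, 0.52, -1], [0, -0.32, 0, 0, 0, 0.53, -1], [-0.03, -0.32, 0, 0, 0, 0.53, -1], [-0.04, -0.31, 0, 0, 0, 0.53, -1], [-0.06, -0.31, 0, 0, 0, 0.52, -1], [-0.08, -0.31, 0, 0, 0, 0.53, -1], [-0.1, -0.31, 0, 0, 0, 0.53, -1], [-0.11, -0.29, 0, 0, 0, 0.53, -1], [-0.13, -0.29, 0, 0, 0, 0.52, -1], [-0.14, -0.29, 0, 0, 0, 0.53, -1]],
  ],
)

```text
clock: 9.25
position: [0.5564, -0.1395, 0.1557]
tool_rot: [3.141, 0.0, 1.056]
force: [-0.3, -0.2, -7.2]
grip_width: 0.0144
finger_force: 98.0
```

Emit:
move_arm(
  plan=[
    [[-0.16, -0.27, 0, 0, 0, 0.53, -1], [-0.17, -0.27, 0, 0, 0, 0.53, -1], [-0.19, -0.26, 0, 0, 0, 0.52, -1], [-0.2, -0.24, 0, 0, 0, 0.53, -1], [-0.22, -0.23, 0, 0, 0, 0.53, -1], [-0.22, -0.23, 0, 0, 0, 0.52, -1], [-0.24, -0.21, 0, 0, 0, 0.53, -1], [-0.25, -0.19, 0, 0, 0, 0.53, -1], [-0.27, -0.18, 0, 0, 0, 0.53, -1], [-0.27, -0.17, 0, 0, 0, 0.52, -1]],
  ],
)

```text
clock: 10.25
position: [0.4929, -0.1402, 0.1558]
tool_rot: [3.141, -0.001, 0.504]
force: [0.0, -0.3, -6.6]
grip_width: 0.0139
finger_force: 98.0
```

Emit:
move_arm(
  plan=[
    [[-0.28, -0.15, 0, 0, 0, 0.53, -1], [-0.28, -0.13, 0, 0, 0, 0.53, -1], [-0.3, -0.12, 0, 0, 0, 0.53, -1], [-0.3, -0.11, 0, 0, 0, 0.52, -1], [-0.3, -0.08, 0, 0, 0, 0.53, -1], [-0.29, -0.07, 0, 0, 0, 0.49, -1], [-0.23, -0.04, 0, 0, 0, 0.39, -1], [-0.17, -0.02, 0, 0, 0, 0.27, -1], [-0.09, -0.01, 0, 0, 0, 0.17, -1], [-0.04, 0, 0, 0, 0, 0.05, -1]],
  ],
)

```text
clock: 11.25
position: [0.4451, -0.1409, 0.1558]
tool_rot: [3.141, -0.001, 0.087]
force: [0.3, 0.6, -6.5]
grip_width: 0.0138
finger_force: 98.0
```

Run:
```python
from plan import *
from workcell import *
P,Q=here(); f=grab_frame("wrist"); s=observe()
pv=np.array([0,-.075,.047]); print("mouth",P+Q.apply(pv))
M=np.array([.439,-.066,.085]); R1=rot(-85,50)
rows(P,Q,M-R1.apply(pv),R1,20,-1,pivot=pv)
f2=grab_frame("side"); a=f2["color"][150:400,180:480]
cv2.imwrite("pics/s2.png",np.hstack([cv2.resize(a,(480,400)),cv2.resize(f["color"],(320,200))[:200].repeat(2,0)])[:,:,::-1])
```

```text
t 11.25 [ 0.4451 -0.1409  0.1558] [ 3.141e+00 -1.000e-03  8.700e-02] q [ 0.17  0.38  0.01  2.08 -0.01  0.68 -1.3 ] F [ 0.3  0.6 -6.5] w 0.0138
mouth [ 0.43860422 -0.06617355  0.10877188]
max 0.48
[[0,-0.02,-0.02,-0.1,0,0,-1],[0,-0.08,-0.08,-0.29,0,0,-1],[0,-0.12,-0.11,-0.46,0,0,-1],[0,-0.13,-0.11,-0.47,0,0,-1],[0.01,-0.13,-0.12,-0.48,0,0,-1],[0,-0.13,-0.12,-0.47,0,0,-1],[0,-0.14,-0.11,-0.47,0,0,-1],[0,-0.14,-0.12,-0.48,0,0,-1],[0,-0.14,-0.12,-0.47,0,0,-1],[0,-0.15,-0.12,-0.47,0,0,-1]]
[[0,-0.15,-0.12,-0.48,0,-0.01,-1],[0.01,-0.15,-0.13,-0.47,0,0,-1],[0,-0.16,-0.12,-0.47,0,0,-1],[0,-0.16,-0.13,-0.47,-0.01,0,-1],[0,-0.16,-0.13,-0.48,0,0,-1],[0,-0.16,-0.13,-0.47,0,0,-1],[0,-0.17,-0.13,-0.47,0,0,-1],[0,-0.16,-0.13,-0.46,0,0,-1],[0,-0.11,-0.09,-0.3,0,0,-1],[0,-0.03,-0.03,-0.1,0,0,-1]]
```

View pics/s2.png

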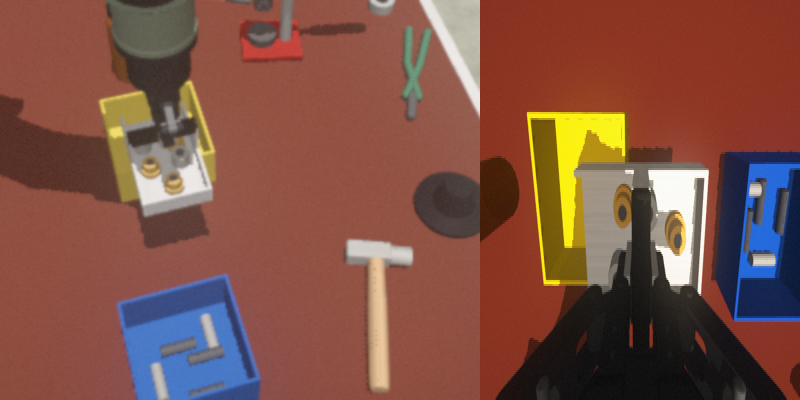

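The side view shows the tray level with its mouth over the yellow bin; the wrist half shows the mouth edge inside the bin and the tray squared with it. Bushings are still in the tray.

Emit:
move_arm(
  plan=[
    [[0, -0.02, -0.02, -0.1, 0, 0, -1], [0, -0.08, -0.08, -0.29, 0, 0, -1], [0, -0.12, -0.11, -0.46, 0, 0, -1], [0, -0.13, -0.11, -0.47, 0, 0, -1], [0, -0.13, -0.12, -0.48, 0, 0, -1], [0, -0.13, -0.12, -0.47, 0, 0, -1], [0, -0.14, -0.11, -0.47, 0, 0, -1], [0, -0.14, -0.12, -0.48, 0, 0, -1], [0, -0.14, -0.12, -0.47, 0, 0, -1], [0, -0.15, -0.12, -0.47, 0, 0, -1]],
  ],
)

```text
clock: 12.35
position: [0.4432, -0.1135, 0.1714]
tool_rot: [2.703, -0.002, 0.088]
force: [-0.1, 0.7, -7.2]
grip_width: 0.0143
finger_force: 98.1
```

Emit:
move_arm(
  plan=[
    [[0, -0.15, -0.12, -0.48, 0, 0, -1], [0, -0.15, -0.13, -0.47, 0, 0, -1], [0, -0.16, -0.12, -0.47, 0, 0, -1], [0, -0.16, -0.13, -0.47, 0, 0, -1], [0, -0.16, -0.13, -0.48, 0, 0, -1], [0, -0.16, -0.13, -0.47, 0, 0, -1], [0, -0.17, -0.13, -0.47, 0, 0, -1], [0, -0.16, -0.13, -0.46, 0, 0, -1], [0, -0.11, -0.09, -0.3, 0, 0, -1], [0, -0.03, -0.03, -0.1, 0, 0, -1]],
  ],
)

```text
clock: 13.35
position: [0.4403, -0.0767, 0.1723]
tool_rot: [2.268, -0.001, 0.091]
force: [-0.1, -0.3, -5.2]
grip_width: 0.0142
finger_force: 98.7
```

Run:
```python
from plan import *
from workcell import *
P,Q=here(); w=grab_frame("wrist")["color"]; f=grab_frame("side")["color"][150:350,180:420];g=grab_frame("scene")["color"][120:240,240:420]
print("mouth",P+Q.apply([0,-.075,.047]))
cv2.imwrite("pics/d1.png",np.hstack([cv2.resize(f,(400,333)),cv2.resize(g,(400,333),interpolation=2)])[:,:,::-1]); cv2.imwrite("pics/d1w.png",w[:,:,::-1])
```

```text
t 13.35 [ 0.4403 -0.0767  0.1723] [ 2.268e+00 -1.000e-03  9.100e-02] q [-0.92  0.64  0.54  2.19  0.7   0.84 -2.5 ] F [-0.1 -0.3 -5.2] w 0.0142
mouth [ 0.4393568  -0.06465306  0.08460073]
```

View pics/d1.png

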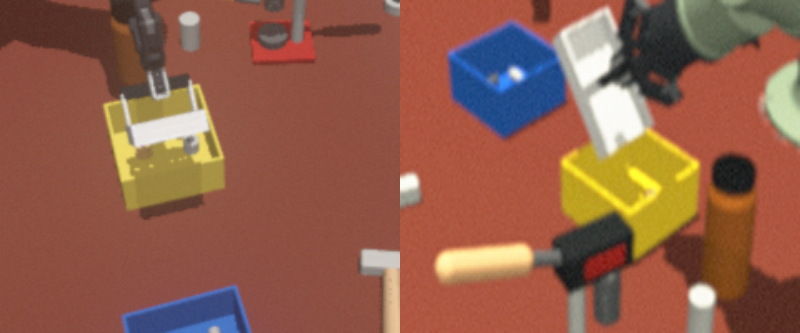

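The side view shows the tilted tray over the bin with a sleeve visible inside the bin. The scene view shows the bin and a light sleeve still near the tray's mouth, so some are still sliding; I hold and weigh.

Emit:
move_arm(
  plan=[
    [[0, 0, 0, 0, 0, 0, -1], [0, 0, 0, 0, 0, 0, -1], [0, 0, 0, 0, 0, 0, -1], [0, 0, 0, 0, 0, 0, -1], [0, 0, 0, 0, 0, 0, -1], [0, 0, 0, 0, 0, 0, -1], [0, 0, 0, 0, 0, 0, -1], [0, 0, 0, 0, 0, 0, -1], [0, 0, 0, 0, 0, 0, -1], [0, 0, 0, 0, 0, 0, -1]],
  ],
)

```text
clock: 14.5
position: [0.4396, -0.0782, 0.1727]
tool_rot: [2.268, -0.001, 0.088]
force: [0.1, -0.0, -3.9]
grip_width: 0.0144
finger_force: 98.7
```

Run:
```python
from plan import *
from workcell import *
here(); w=grab_frame("wrist")["color"]; g=grab_frame("scene")["color"][120:240,240:420]
fs=[observe()["force"][2]]
for _ in range(4): grab_frame("side"); fs.append(observe()["force"][2])
print(np.round(fs,1))
cv2.imwrite("pics/d2.png",np.hstack([cv2.resize(w,(480,333)),cv2.resize(g,(320,333),interpolation=2)])[:,:,::-1])
```

```text
t 14.5 [ 0.4396 -0.0782  0.1727] [ 2.268e+00 -1.000e-03  8.800e-02] q [-0.92  0.64  0.54  2.2   0.7   0.84 -2.5 ] F [ 0.1 -0.  -3.9] w 0.0144
[-3.4 -4.  -3.7 -3.4 -4.1]
```

View pics/d2.png

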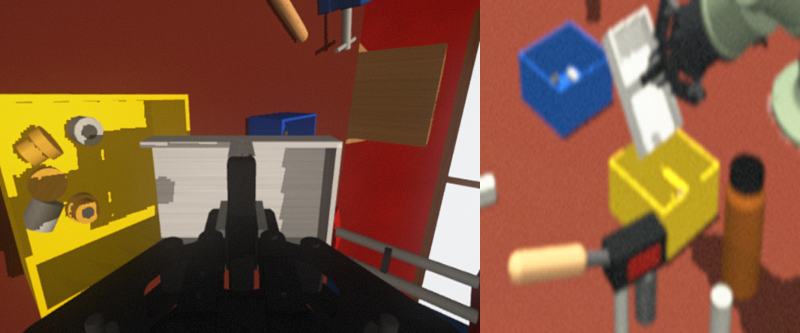

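The wrist half shows all five bushings in the yellow bin: brass at (38,145), (48,183), (82,207) and steel at (85,130), (42,215). The tray is empty and the weight reading is down to its own.

Run:
```python
from plan import *
P,Q=here(); pv=np.array([0,-.075,.047])
a=rows(P,Q,np.array([.4455,-.141,.33]),rot(-85),20,-1,pivot=pv)
rows(*a,np.array([.515,.282,.33]),rot(-20),30,-1)
```

```text
t 14.8 [ 0.4396 -0.0783  0.1727] [ 2.268e+00 -1.000e-03  8.800e-02] q [-0.92  0.64  0.54  2.2   0.7   0.84 -2.5 ] F [-0.8  0.3 -4.1] w 0.0138
max 0.51
[[0,0.11,-0.04,0.1,0,0,-1],[0,0.34,-0.11,0.29,0,0,-1],[0,0.51,-0.18,0.46,0,0,-1],[0,0.51,-0.21,0.48,0,0,-1],[0.01,0.49,-0.23,0.47,0,0,-1],[0,0.47,-0.24,0.47,0,0,-1],[0,0.45,-0.27,0.48,0,0,-1],[0,0.42,-0.28,0.47,0,0,-1],[0,0.4,-0.29,0.48,0,0,-1],[0,0.37,-0.31,0.47,0,0,-1]]
[[0.01,0.35,-0.32,0.47,0,0,-1],[0,0.33,-0.33,0.48,0,0,-1],[0,0.3,-0.34,0.47,-0.01,0,-1],[0,0.27,-0.35,0.47,0,0,-1],[0,0.24,-0.36,0.48,0,0,-1],[0,0.22,-0.37,0.47,0,0,-1],[0,0.19,-0.36,0.48,0,0,-1],[0,0.16,-0.36,0.45,0,0,-1],[0,0.08,-0.24,0.3,0,0,-1],[0,0.03,-0.08,0.1,0,0,-1]]
max 0.77
[[0.03,-0.11,0,0,0,-0.06,-1],[0.08,-0.33,0,0,0,-0.17,-1],[0.16,-0.54,0,0,0,-0.28,-1],[0.23,-0.74,0,0,0,-0.39,-1],[0.27,-0.76,0,0,0,-0.41,-1],[0.31,-0.75,0,0,0,-0.41,-1],[0.34,-0.74,0,0,0,-0.41,-1],[0.37,-0.72,0,0,0,-0.41,-1],[0.4,-0.71,0,0,0,-0.41,-1],[0.43,-0.69,0,0,0,-0.41,-1]]
[[0.46,-0.67,0,0,0,-0.42,-1],[0.49,-0.64,0,0,0,-0.41,-1],[0.51,-0.63,0,0,0,-0.41,-1],[0.55,-0.6,0,0,0,-0.41,-1],[0.56,-0.59,0,0,0,-0.41,-1],[0.6,-0.55,0,0,0,-0.41,-1],[0.61,-0.53,0,0,0,-0.41,-1],[0.64,-0.5,0,0,0,-0.41,-1],[0.66,-0.48,0,0,0,-0.41,-1],[0.68,-0.44,0.01,0,0,-0.41,-1]]
[[0.69,-0.42,0,0,0,-0.41,-1],[0.72,-0.38,0,0,0,-0.41,-1],[0.73,-0.36,0,0,0,-0.41,-1],[0.74,-0.32,0,0,0,-0.41,-1],[0.76,-0.29,0,0,0,-0.41,-1],[0.77,-0.26,0,0,0,-0.41,-1],[0.74,-0.21,0,0,0,-0.39,-1],[0.55,-0.14,0,0,0,-0.29,-1],[0.33,-0.07,0,0,0,-0.17,-1],[0.11,-0.02,0,0,0,-0.05,-1]]
```

Emit:
move_arm(
  plan=[
    [[0, 0.11, -0.04, 0.1, 0, 0, -1], [0, 0.34, -0.11, 0.29, 0, 0, -1], [0, 0.51, -0.18, 0.46, 0, 0, -1], [0, 0.51, -0.21, 0.48, 0, 0, -1], [0, 0.49, -0.23, 0.47, 0, 0, -1], [0, 0.47, -0.24, 0.47, 0, 0, -1], [0, 0.45, -0.27, 0.48, 0, 0, -1], [0, 0.42, -0.28, 0.47, 0, 0, -1], [0, 0.4, -0.29, 0.48, 0, 0, -1], [0, 0.37, -0.31, 0.47, 0, 0, -1]],
  ],
)

```text
clock: 15.8
position: [0.4422, -0.1147, 0.259]
tool_rot: [2.708, -0.001, 0.087]
force: [0.0, 0.4, -4.2]
grip_width: 0.0144
finger_force: 98.5
```

Emit:
move_arm(
  plan=[
    [[0, 0.35, -0.32, 0.47, 0, 0, -1], [0, 0.33, -0.33, 0.48, 0, 0, -1], [0, 0.3, -0.34, 0.47, 0, 0, -1], [0, 0.27, -0.35, 0.47, 0, 0, -1], [0, 0.24, -0.36, 0.48, 0, 0, -1], [0, 0.22, -0.37, 0.47, 0, 0, -1], [0, 0.19, -0.36, 0.48, 0, 0, -1], [0, 0.16, -0.36, 0.45, 0, 0, -1], [0, 0.08, -0.24, 0.3, 0, 0, -1], [0, 0.03, -0.08, 0.1, 0, 0, -1]],
  ],
)

```text
clock: 16.8
position: [0.4444, -0.1421, 0.3306]
tool_rot: [-3.14, -0.001, 0.086]
force: [-0.4, 0.3, -5.0]
grip_width: 0.0141
finger_force: 98.5
```

```bash
python3 -c "
from plan import *
here()"
```

```text
t 16.8 [ 0.4444 -0.1421  0.3306] [-3.14e+00 -1.00e-03  8.60e-02] q [-0.25  0.17  0.5   1.88 -0.09  1.11 -1.19] F [-0.4  0.3 -5. ] w 0.0141
```

Emit:
move_arm(
  plan=[
    [[0.03, -0.11, 0, 0, 0, -0.06, -1], [0.08, -0.33, 0, 0, 0, -0.17, -1], [0.16, -0.54, 0, 0, 0, -0.28, -1], [0.23, -0.74, 0, 0, 0, -0.39, -1], [0.27, -0.76, 0, 0, 0, -0.41, -1], [0.31, -0.75, 0, 0, 0, -0.41, -1], [0.34, -0.74, 0, 0, 0, -0.41, -1], [0.37, -0.72, 0, 0, 0, -0.41, -1], [0.4, -0.71, 0, 0, 0, -0.41, -1], [0.43, -0.69, 0, 0, 0, -0.41, -1]],
  ],
)

```text
clock: 17.8
position: [0.4667, -0.0082, 0.3301]
tool_rot: [3.142, -0.001, 0.443]
force: [0.2, -0.6, -2.8]
grip_width: 0.0141
finger_force: 98.5
```

Emit:
move_arm(
  plan=[
    [[0.46, -0.67, 0, 0, 0, -0.42, -1], [0.49, -0.64, 0, 0, 0, -0.41, -1], [0.51, -0.63, 0, 0, 0, -0.41, -1], [0.55, -0.6, 0, 0, 0, -0.41, -1], [0.56, -0.59, 0, 0, 0, -0.41, -1], [0.6, -0.55, 0, 0, 0, -0.41, -1], [0.61, -0.53, 0, 0, 0, -0.41, -1], [0.64, -0.5, 0, 0, 0, -0.41, -1], [0.66, -0.48, 0, 0, 0, -0.41, -1], [0.68, -0.44, 0, 0, 0, -0.41, -1]],
  ],
)

```text
clock: 18.8
position: [0.4931, 0.1519, 0.3302]
tool_rot: [3.141, -0.001, 0.873]
force: [-0.6, -1.5, -3.9]
grip_width: 0.0142
finger_force: 98.5
```

Emit:
move_arm(
  plan=[
    [[0.69, -0.42, 0, 0, 0, -0.41, -1], [0.72, -0.38, 0, 0, 0, -0.41, -1], [0.73, -0.36, 0, 0, 0, -0.41, -1], [0.74, -0.32, 0, 0, 0, -0.41, -1], [0.76, -0.29, 0, 0, 0, -0.41, -1], [0.77, -0.26, 0, 0, 0, -0.41, -1], [0.74, -0.21, 0, 0, 0, -0.39, -1], [0.55, -0.14, 0, 0, 0, -0.29, -1], [0.33, -0.07, 0, 0, 0, -0.17, -1], [0.11, -0.02, 0, 0, 0, -0.05, -1]],
  ],
)

```text
clock: 19.8
position: [0.5144, 0.2825, 0.3301]
tool_rot: [3.141, -0.0, 1.223]
force: [-0.2, 0.5, -3.8]
grip_width: 0.0139
finger_force: 98.5
```

Run:
```python
from plan import *
from workcell import *
here(); s=observe(); f=grab_frame("wrist"); f["s"]=s; np.save("pics/w3.npy",f,allow_pickle=True); cv2.imwrite("pics/w3.png",f["color"][:,:,::-1])
c=cam(f,s)
for b in blobs(f["color"],(20,150,90),(35,255,255),400):
    q=cv2.approxPolyDP(b,3,True)[:,0]; print(cv2.contourArea(b),q.tolist(),[np.round(onz(c,p,0)[:2],4).tolist() for p in q])
```

```text
t 19.8 [0.5144 0.2825 0.3301] [ 3.141 -0.     1.223] q [-0.67  0.37  0.1   1.58 -0.04  1.19 -0.92] F [-0.2  0.5 -3.8] w 0.0139
7037.0 [[272, 66], [273, 94], [277, 94], [273, 96], [277, 107], [276, 145], [284, 140], [290, 142], [287, 137], [292, 141], [292, 136], [297, 140], [293, 144], [303, 145], [299, 140], [295, 145], [295, 137], [303, 135], [311, 140], [304, 135], [308, 136], [305, 132], [309, 124], [313, 127], [308, 132], [311, 135], [316, 123], [322, 124], [322, 120], [326, 126], [324, 130], [320, 126], [319, 134], [327, 134], [329, 142], [326, 137], [335, 130], [328, 135], [325, 127], [331, 129], [334, 119], [342, 123], [341, 128], [345, 122], [336, 117], [339, 113], [332, 121], [327, 119], [343, 109], [357, 112], [356, 145], [378, 145], [381, 64], [292, 64], [285, 71], [284, 66]] [[0.4931, 0.4338], [0.48, 0.3984], [0.4855, 0.3964], [0.4789, 0.3958], [0.4786, 0.3796], [0.456, 0.3287], [0.4704, 0.3315], [0.4779, 0.3256], [0.4763, 0.3341], [0.4813, 0.3259], [0.484, 0.3329], [0.489, 0.3247], [0.4811, 0.3212], [0.4949, 0.3146], [0.4918, 0.3237], [0.4834, 0.3187], [0.4878, 0.3299], [0.5002, 0.3286], [0.509, 0.3174], [0.5017, 0.3281], [0.5068, 0.3246], [0.5047, 0.3317], [0.5145, 0.3406], [0.5186, 0.3345], [0.5089, 0.3302], [0.5116, 0.3244], [0.5249, 0.3384], [0.5328, 0.334], [0.5348, 0.3394], [0.5375, 0.3292], [0.5327, 0.3247], [0.529, 0.3322], [0.5236, 0.3217], [0.535, 0.3176], [0.5338, 0.3053], [0.532, 0.3139], [0.5483, 0.319], [0.5359, 0.3156], [0.5356, 0.3283], [0.5431, 0.3225], [0.5522, 0.3347], [0.5615, 0.3251], [0.5578, 0.3187], [0.5662, 0.3249], [0.5559, 0.3364], [0.562, 0.3403], [0.5484, 0.333], [0.5423, 0.3382], [0.5694, 0.3436], [0.5876, 0.3325], [0.5711, 0.2869], [0.6028, 0.2754], [0.6401, 0.3833], [0.5209, 0.4265], [0.5081, 0.4213], [0.5092, 0.4279]]
```

Run:
```python
from plan import *
f=load("w3");c=cam(f,f["s"]);im=f["color"]
for v in (56,60,64,75,105,135,145,150,155): print(v,im[v,372:408].astype(int).sum(1).tolist())
pts=[]
for v in range(70,141,5):
    r=im[v].astype(float); g=r[:,0]-r[:,2]   # yellow: red-blue
    u=np.arange(365,395); k=np.argmin(np.diff(g[365:395])); 
    h=(g[366:376].mean()+0)/2; j=np.where(g[365:395]<h)[0][0]; a=365+j-1; uu=a+(g[a]-h)/(g[a]-g[a+1]); pts.append(onz(c,(uu,v),0)[:2])
pts=np.array(pts); L=cv2.fitLine(pts.astype(np.float32),2,0,.01,.01).ravel(); print(np.round(pts[[0,-1]],4),L,np.degrees(np.arctan2(L[1],L[0])))
```

```text
56 [263, 274, 269, 275, 265, 271, 267, 264, 268, 275, 256, 241, 240, 245, 235, 280, 316, 315, 315, 322, 309, 313, 300, 295, 263, 251, 271, 271, 268, 260, 258, 255, 262, 258, 272, 276]
60 [278, 274, 282, 264, 277, 274, 265, 263, 277, 254, 205, 158, 135, 157, 235, 312, 355, 358, 360, 359, 341, 341, 336, 313, 301, 333, 353, 356, 356, 341, 344, 353, 344, 361, 355, 338]
64 [475, 474, 477, 466, 468, 473, 474, 476, 488, 459, 331, 202, 138, 159, 247, 326, 363, 366, 353, 356, 358, 345, 339, 330, 344, 361, 358, 361, 358, 348, 344, 344, 353, 363, 363, 348]
75 [501, 503, 499, 499, 500, 488, 497, 510, 499, 429, 275, 160, 145, 193, 299, 351, 373, 358, 356, 355, 355, 339, 337, 295, 332, 350, 356, 314, 414, 649, 709, 710, 702, 703, 703, 716]
105 [514, 499, 495, 497, 509, 500, 501, 500, 469, 348, 184, 182, 271, 349, 377, 374, 366, 372, 365, 364, 345, 326, 355, 374, 375, 377, 370, 361, 369, 358, 369, 370, 364, 359, 362, 358]
135 [510, 513, 508, 516, 518, 522, 517, 425, 234, 160, 213, 305, 374, 400, 377, 363, 382, 381, 366, 370, 368, 388, 374, 341, 386, 663, 734, 728, 725, 723, 728, 730, 708, 539, 386, 363]
145 [521, 507, 522, 510, 514, 513, 422, 263, 164, 179, 276, 363, 390, 394, 390, 384, 367, 369, 342, 322, 348, 391, 372, 385, 374, 374, 372, 382, 381, 363, 365, 373, 380, 377, 383, 371]
150 [297, 298, 282, 283, 288, 298, 305, 257, 211, 203, 302, 396, 403, 399, 392, 386, 377, 368, 358, 338, 354, 364, 383, 377, 371, 376, 363, 375, 382, 356, 364, 377, 357, 363, 375, 372]
155 [294, 292, 296, 289, 311, 298, 285, 300, 308, 297, 296, 287, 304, 301, 291, 294, 297, 288, 295, 291, 289, 309, 292, 288, 292, 296, 304, 296, 299, 310, 298, 286, 308, 293, 297, 309]
[[0.6401 0.3749]
 [0.6065 0.2821]] [0.33517492 0.9421559  0.6237076  0.32933888] 70.416824
```

View pics/w3.png

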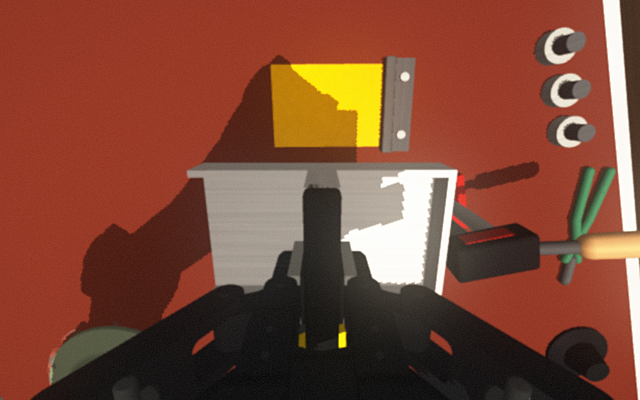

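The wrist view shows the patch at u 272–381, v 64–146, with the rail front along u≈381 and the press head to the right at (495,250), well away. The line fit gives a rail face through (0.6237, 0.3293) with the dock x axis at −19.6°.

Run:
```python
from plan import *
P,Q=here()
a=rows(P,Q,np.array([.5421,.36,.33]),rot(-19.6),10,-1)
a=rows(*a,np.array([.5421,.36,.062]),rot(-19.6),20,-1)
```

```text
t 19.85 [0.5144 0.2823 0.3301] [ 3.141 -0.     1.222] q [-0.67  0.37  0.1   1.58 -0.04  1.19 -0.92] F [-0.4  0.2 -4. ] w 0.0146
max 0.47
[[0.2,0,0,0,0,0,-1],[0.46,0,0,0,0,-0.01,-1],[0.47,-0.01,0,0,0,-0.01,-1],[0.46,0,0,0,0,0,-1],[0.47,0,0,0,0,-0.01,-1],[0.47,0,0.01,0,0,-0.01,-1],[0.47,0,0,0,0,0,-1],[0.47,0,0,0,0,-0.01,-1],[0.46,-0.01,0,0,0,-0.01,-1],[0.2,0,0,0.01,0,0,-1]]
max 0.77
[[0,0,0.16,0,0,0,-1],[0,0,0.47,0,0,0,-1],[0,0,0.74,0,0,0,-1],[0,0,0.76,0,0,0,-1],[0,0,0.76,0,0,0,-1],[0,0,0.76,0,0,0,-1],[0,0,0.77,0,0,0,-1],[0,0,0.76,0,0,0,-1],[0,0.01,0.76,0,0,0,-1],[0,0,0.76,0,0,0,-1]]
[[-0.01,0,0.76,0,0,0,-1],[0,0,0.76,0,0,0,-1],[0,0,0.76,0,0,0,-1],[0,0,0.76,0,0,0,-1],[0,0,0.77,0,0,0,-1],[0,0,0.76,0,0,0,-1],[0,0,0.76,0,0,0,-1],[0,0,0.73,0,0,0,-1],[0,0,0.48,0,0,0,-1],[0,0,0.16,0,0,0,-1]]
```

Emit:
move_arm(
  plan=[
    [[0.2, 0, 0, 0, 0, 0, -1], [0.46, 0, 0, 0, 0, -0.01, -1], [0.47, -0.01, 0, 0, 0, -0.01, -1], [0.46, 0, 0, 0, 0, 0, -1], [0.47, 0, 0, 0, 0, -0.01, -1], [0.47, 0, 0, 0, 0, -0.01, -1], [0.47, 0, 0, 0, 0, 0, -1], [0.47, 0, 0, 0, 0, -0.01, -1], [0.46, 0, 0, 0, 0, 0, -1], [0.2, 0, 0, 0, 0, 0, -1]],
  ],
)

```text
clock: 20.85
position: [0.5423, 0.3607, 0.3301]
tool_rot: [3.141, -0.0, 1.228]
force: [-0.2, -0.5, -4.0]
grip_width: 0.0138
finger_force: 98.4
```

Emit:
move_arm(
  plan=[
    [[0, 0, 0.16, 0, 0, 0, -1], [0, 0, 0.47, 0, 0, 0, -1], [0, 0, 0.74, 0, 0, 0, -1], [0, 0, 0.76, 0, 0, 0, -1], [0, 0, 0.76, 0, 0, 0, -1], [0, 0, 0.76, 0, 0, 0, -1], [0, 0, 0.77, 0, 0, 0, -1], [0, 0, 0.76, 0, 0, 0, -1], [0, 0, 0.76, 0, 0, 0, -1], [0, 0, 0.76, 0, 0, 0, -1]],
  ],
)

```text
clock: 21.85
position: [0.5422, 0.3591, 0.1952]
tool_rot: [3.141, -0.0, 1.226]
force: [-0.1, -0.1, -3.9]
grip_width: 0.0146
finger_force: 98.5
```

Emit:
move_arm(
  plan=[
    [[0, 0, 0.76, 0, 0, 0, -1], [0, 0, 0.76, 0, 0, 0, -1], [0, 0, 0.76, 0, 0, 0, -1], [0, 0, 0.76, 0, 0, 0, -1], [0, 0, 0.77, 0, 0, 0, -1], [0, 0, 0.76, 0, 0, 0, -1], [0, 0, 0.76, 0, 0, 0, -1], [0, 0, 0.73, 0, 0, 0, -1], [0, 0, 0.48, 0, 0, 0, -1], [0, 0, 0.16, 0, 0, 0, -1]],
  ],
)

```text
clock: 22.85
position: [0.5421, 0.3595, 0.061]
tool_rot: [-3.141, 0.001, 1.227]
force: [-0.1, -0.4, -4.0]
grip_width: 0.0143
finger_force: 98.5
```

Run:
```python
from plan import *
P,Q=here(); print("err in tool axes, m:",Q.inv().apply(np.array([.5421,.36,.0515])-P), "yaw",np.degrees(Q.as_euler('xyz')[2]))
```

```text
t 22.85 [0.5421 0.3595 0.061 ] [-3.141e+00  1.000e-03  1.227e+00] q [-0.71  0.77  0.05  1.65 -0.05  0.73 -0.98] F [-0.1 -0.4 -4. ] w 0.0143
err in tool axes, m: [ 0.00048705 -0.00012963  0.00949904] yaw 70.29608622537901
```

Emit:
move_arm(
  plan=[
    [[0, 0, 0.08, 0, 0, 0, -1], [0, 0, 0.08, 0, 0, 0, -1], [0, 0, 0.08, 0, 0, 0, -1], [0, 0, 0.06, 0, 0, 0, -1], [0, 0, 0.05, 0, 0, 0, -1], [0, 0, 0.04, 0, 0, 0, -1], [0, 0, 0.04, 0, 0, 0, -1], [0, 0, 0.03, 0, 0, 0, -1], [0, 0, 0, 0, 0, 0, -1], [0, 0, 0, 0, 0, 0, -1]],
  ],
)

```text
clock: 23.85
position: [0.5425, 0.3598, 0.0531]
tool_rot: [3.141, -0.001, 1.227]
force: [-0.4, -0.4, -3.6]
grip_width: 0.0144
finger_force: 98.5
```

Emit:
move_arm(
  plan=[
    [[0, 0, 0.03, 0, 0, 0, -1], [0, 0, 0.03, 0, 0, 0, -1], [0, 0, 0.03, 0, 0, 0, -1], [0, 0, 0.03, 0, 0, 0, -1], [0, 0, 0, 0, 0, 0, -1], [0, 0, 0, 0, 0, 0, -1], [0, 0, 0, 0, 0, 0, -1], [0, 0, 0, 0, 0, 0, -1], [0, 0, 0, 0, 0, 0, -1], [0, 0, 0, 0, 0, 0, -1]],
  ],
)

```text
clock: 24.85
position: [0.5425, 0.3599, 0.0508]
tool_rot: [3.141, -0.001, 1.227]
force: [-2.2, 0.2, 0.6]
grip_width: 0.0141
finger_force: 99.1
```

Emit:
move_arm(
  plan=[
    [[0, 0, 0, 0, 0, 0, -0.4], [0, 0, 0, 0, 0, 0, -0.4], [0, 0, 0, 0, 0, 0, -0.4], [0, 0, 0, 0, 0, 0, -0.4], [0, 0, 0, 0, 0, 0, -0.4], [0, 0, 0, 0, 0, 0, -0.4], [0, 0, 0, 0, 0, 0, -0.4], [0, 0, 0, 0, 0, 0, -0.4], [0, 0, 0, 0, 0, 0, -0.4], [0, 0, 0, 0, 0, 0, -0.4]],
  ],
)

```text
clock: 25.85
position: [0.5425, 0.3598, 0.0507]
tool_rot: [3.141, -0.001, 1.227]
force: [0.4, -0.2, 0.6]
grip_width: 0.0254
finger_force: 0.0
```

Run:
```python
from plan import *
from workcell import *
here(); s=observe(); f=grab_frame("wrist"); f["s"]=s; np.save("pics/w4.npy",f,allow_pickle=True); cv2.imwrite("pics/w4.png",f["color"][:,:,::-1])
g=grab_frame("side"); np.save("pics/sd4.npy",g,allow_pickle=True)
c=cam(f,s); O=np.array([.6237,.3293,0])
e=np.array([np.cos(np.radians(-19.6)),np.sin(np.radians(-19.6)),0]); n=np.array([-e[1],e[0],0])
t=s["position"]*[1,1,0]
for d in(-.03,0,.03,.05): print(d,np.round(proj(c,O+n*d+[0,0,.024])),"tray rear top",np.round(proj(c,t+e*.075+n*d+[0,0,.026])))
```

```text
t 25.85 [0.5425 0.3598 0.0507] [ 3.141e+00 -1.000e-03  1.227e+00] q [-0.71  0.78  0.05  1.65 -0.05  0.71 -0.98] F [ 0.4 -0.2  0.6] w 0.0254
-0.03 [461. 284.] tray rear top [444. 284.]
0 [467. 240.] tray rear top [450. 240.]
0.03 [474. 192.] tray rear top [456. 191.]
0.05 [479. 157.] tray rear top [460. 155.]
```

Run:
```python
from plan import *
f=load("w4");c=cam(f,f["s"]);im=f["color"].astype(int)
for v in (165,185,205,225): print(v,[ "/".join(map(str,im[v,u])) for u in range(446,492,2)])
```

```text
165 ['255/236/109', '255/250/79', '255/251/66', '255/251/63', '255/247/64', '247/195/62', '210/145/62', '116/84/67', '102/78/64', '97/79/64', '99/78/61', '98/78/67', '97/75/61', '93/74/63', '89/71/57', '103/83/73', '132/118/107', '156/141/131', '160/147/134', '159/146/133', '166/152/141', '159/148/138', '161/150/139']
185 ['148/134/118', '255/255/255', '255/255/255', '255/255/255', '255/255/255', '216/173/119', '105/91/77', '108/97/82', '102/85/73', '102/87/75', '98/86/73', '100/88/75', '96/81/70', '96/80/70', '118/108/96', '150/138/126', '163/153/142', '160/152/140', '163/155/144', '163/152/142', '163/151/140', '161/150/142', '160/154/140']
205 ['255/255/255', '255/255/255', '255/255/255', '255/255/255', '173/132/93', '109/101/88', '107/102/88', '105/95/81', '101/93/82', '102/91/82', '103/96/86', '99/90/78', '98/93/82', '137/129/115', '159/150/139', '165/159/147', '164/155/146', '159/152/144', '161/154/145', '159/150/143', '159/148/142', '158/145/139', '156/147/140']
225 ['255/255/255', '255/255/255', '255/255/245', '131/106/89', '109/103/94', '109/103/95', '106/97/88', '105/98/87', '99/93/84', '102/97/84', '98/89/80', '117/111/101', '137/132/119', '161/155/145', '164/156/149', '163/153/148', '163/154/145', '162/154/147', '164/156/149', '158/151/140', '155/149/139', '153/145/137', '144/135/128']
```

Emit:
move_arm(
  plan=[
    [[0, 0.05, 0, 0, 0, 0, -0.4], [0, 0.07, 0, 0, 0, 0, -0.4], [0, 0.07, 0, 0, 0, 0, -0.4], [0, 0.07, 0, 0, 0, 0, -0.4], [0, 0.07, 0, 0, 0, 0, -0.4], [0, 0.07, 0, 0, 0, 0, -0.4], [0, 0.07, 0, 0, 0, 0, -0.4], [0, 0.07, 0, 0, 0, 0, -0.4], [0, 0.06, 0, 0, 0, 0, -0.4], [0, 0.05, 0, 0, 0, 0, -0.4]],
  ],
)

```text
clock: 26.95
position: [0.5548, 0.3553, 0.0507]
tool_rot: [3.141, -0.001, 1.227]
force: [-3.0, 0.8, 1.7]
grip_width: 0.0257
finger_force: 1.6
```

Emit:
move_arm(
  plan=[
    [[0, 0.03, 0, 0, 0, 0, -0.4], [0, 0.03, 0, 0, 0, 0, -0.4], [0, 0.02, 0, 0, 0, 0, -0.4], [0, 0.02, 0, 0, 0, 0, -0.4], [0, 0, 0, 0, 0, 0, -0.4], [0, 0, 0, 0, 0, 0, -0.4], [0, 0, 0, 0, 0, 0, -0.4], [0, 0, 0, 0, 0, 0, -0.4], [0, 0, 0, 0, 0, 0, -0.4], [0, 0, 0, 0, 0, 0, -0.4]],
  ],
)

```text
clock: 27.95
position: [0.5567, 0.3547, 0.0507]
tool_rot: [3.141, -0.001, 1.227]
force: [-0.8, 1.1, 0.3]
grip_width: 0.0254
finger_force: 0.8
```

Emit:
move_arm(
  plan=[
    [[0, 0.02, 0, 0, 0, 0, -0.4], [0, 0.02, 0, 0, 0, 0, -0.4], [0, 0.02, 0, 0, 0, 0, -0.4], [0, 0.02, 0, 0, 0, 0, -0.4], [0, 0.02, 0, 0, 0, 0, -0.4], [0, 0, 0, 0, 0, 0, -0.4], [0, 0, 0, 0, 0, 0, -0.4], [0, 0, 0, 0, 0, 0, -0.4], [0, 0, 0, 0, 0, 0, -0.4], [0, 0, 0, 0, 0, 0, -0.4]],
  ],
)

```text
clock: 28.95
position: [0.5584, 0.3541, 0.0507]
tool_rot: [3.141, -0.001, 1.227]
force: [-4.5, 1.7, 2.2]
grip_width: 0.0254
finger_force: 2.3
```

Emit:
move_arm(
  plan=[
    [[0, 0.01, 0, 0, 0, 0, -0.4], [0, 0.01, 0, 0, 0, 0, -0.4], [0, 0.01, 0, 0, 0, 0, -0.4], [0, 0, 0, 0, 0, 0, -0.4], [0, 0, 0, 0, 0, 0, -0.4], [0, 0, 0, 0, 0, 0, -0.4], [0, 0, 0, 0, 0, 0, -0.4], [0, 0, 0, 0, 0, 0, -0.4], [0, 0, 0, 0, 0, 0, -0.4], [0, 0, 0, 0, 0, 0, -0.4]],
  ],
)

```text
clock: 29.95
position: [0.5584, 0.3541, 0.0507]
tool_rot: [-3.141, -0.0, 1.227]
force: [-8.0, 1.3, 5.1]
grip_width: 0.0259
finger_force: 4.0
```

```bash
cat > chk.py <<'E'
from plan import *
from workcell import *
here(); s=observe(); f=grab_frame("wrist"); c=cam(f,s); im=f["color"].astype(int)
O=np.array([.6237,.3293,0]); e=np.array([np.cos(np.radians(-19.6)),np.sin(np.radians(-19.6)),0]); n=np.array([-e[1],e[0],0])
for d in(-.03,-.015,0,.015,.03,.04):
    uv=proj(c,O+n*d+[0,0,.025]); v=int(round(uv[1])); u0=int(round(uv[0]))
    print(d,np.round(uv,1),im[v,u0-9:u0+10].sum(1).tolist())
E
python3 chk.py
```

```text
t 29.95 [0.5584 0.3541 0.0507] [-3.141 -0.     1.227] q [-0.69  0.8   0.05  1.62 -0.05  0.73 -0.96] F [-8.   1.3  5.1] w 0.0259
-0.03 [434.8 285.5] [286, 303, 455, 568, 598, 606, 663, 682, 643, 482, 399, 432, 440, 445, 471, 455, 455, 448, 463]
-0.015 [437.3 263.9] [405, 431, 688, 765, 765, 765, 764, 765, 765, 750, 541, 467, 479, 485, 478, 476, 469, 476, 466]
0 [440.  241.3] [405, 551, 765, 765, 765, 765, 765, 765, 765, 728, 508, 470, 481, 481, 491, 478, 480, 488, 485]
0.015 [442.8 217.6] [426, 675, 765, 765, 765, 765, 765, 765, 765, 672, 496, 475, 480, 486, 487, 467, 479, 483, 489]
0.03 [445.7 192.8] [429, 691, 765, 765, 765, 765, 765, 765, 765, 674, 479, 461, 474, 465, 473, 469, 464, 469, 466]
0.04 [447.7 175.5] [765, 765, 765, 765, 765, 765, 765, 765, 765, 683, 476, 439, 455, 451, 468, 456, 467, 461, 450]
```

Emit:
move_arm(
  plan=[
    [[0, -0.02, 0, 0, 0, 0, -0.4], [0, -0.04, 0, 0, 0, 0, -0.4], [0, -0.05, 0, 0, 0, 0, -0.4], [0, -0.06, 0, 0, 0, 0, -0.4], [0, -0.06, 0, 0, 0, 0, -0.4], [0, -0.05, 0, 0, 0, 0, -0.4], [0, -0.02, 0, 0, 0, 0, -0.4], [0, 0, 0, 0, 0, 0, 0], [0, 0, 0, 0, 0, 0, 0.3], [0, 0, 0, 0, 0, 0, 0.3]],
  ],
)

```text
clock: 31.0
position: [0.5535, 0.3559, 0.0507]
tool_rot: [3.141, -0.001, 1.227]
force: [-0.2, 0.8, 0.1]
grip_width: 0.0557
finger_force: 0.0
```

```bash
python3 chk.py
```

```text
t 31.0 [0.5535 0.3559 0.0507] [ 3.141e+00 -1.000e-03  1.227e+00] q [-0.69  0.79  0.05  1.63 -0.05  0.72 -0.96] F [-0.2  0.8  0.1] w 0.0557
-0.03 [443.2 285.4] [314, 375, 658, 765, 765, 764, 764, 765, 765, 720, 463, 440, 454, 453, 445, 454, 446, 446, 437]
-0.015 [445.9 263.8] [363, 534, 764, 765, 765, 764, 765, 765, 765, 669, 476, 458, 459, 469, 465, 456, 451, 460, 459]
0 [448.7 241.2] [394, 616, 765, 765, 765, 764, 765, 765, 765, 663, 493, 475, 477, 471, 481, 480, 471, 476, 458]
0.015 [451.7 217.5] [422, 673, 765, 765, 765, 765, 765, 765, 765, 670, 495, 475, 476, 474, 467, 473, 461, 477, 470]
0.03 [454.8 192.7] [409, 671, 765, 765, 765, 765, 765, 765, 765, 700, 484, 455, 465, 466, 469, 467, 458, 461, 463]
0.04 [457.  175.5] [765, 765, 765, 765, 765, 765, 765, 765, 765, 748, 504, 431, 448, 451, 454, 461, 449, 457, 458]
```

Emit:
move_arm(
  plan=[
    [[0, 0, -0.1, 0, 0, 0, 0.4], [0, 0, -0.3, 0, 0, 0, 0.4], [0, 0, -0.5, 0, 0, 0, 0.4], [0, 0, -0.8, 0, 0, 0, 0.4], [0, 0, -0.9, 0, 0, 0, 0.4], [0, 0, -0.9, 0, 0, 0, 0.4], [0, 0, -0.9, 0, 0, 0, 0.4], [0, 0, -0.8, 0, 0, 0, 0.4], [0, 0, -0.5, 0, 0, 0, 0.4], [0, 0, -0.2, 0, 0, 0, 0.4]],
  ],
)

```text
clock: 32.05
position: [0.5536, 0.3561, 0.1702]
tool_rot: [3.14, -0.002, 1.227]
force: [0.0, -0.4, -0.4]
grip_width: 0.0596
finger_force: 0.0
```

Run:
```python
import chk
from chk import *
a=[];b=[]
for d in np.arange(-.04,.041,.005):
    uv=proj(c,O+n*d+[0,0,.025]); v=int(round(uv[1])); u0=int(round(uv[0])); r=im[v,u0-9:u0+10].sum(1)
    k=[i for i in range(4,18) if r[i]>=600>r[i+1]]
    if k: i=k[-1]; u=u0-9+i+(r[i]-600)/(r[i]-r[i+1]); a.append(onz(c,(u,v),.026)[:2]); b.append(r.min())
a=np.array(a,np.float32); L=cv2.fitLine(a,2,0,.01,.01).ravel(); print(len(a),L,np.degrees(np.arctan2(L[1],L[0])))
# tray ends along the rail: bright wall extents
for d in (-.052,-.048,-.044,-.04,.04,.044,.048,.052): uv=proj(c,O-e*.002+n*d+[0,0,.026]); print(d,im[int(uv[1]+.5),int(uv[0]+.5)].sum(), end="; ")
g=grab_frame("scene")["color"];h=grab_frame("side")["color"]
for nme,x,y in(("scene",g,load("scene0")["color"]),("side",h,load("side0")["color"])):
    D=(cv2.absdiff(x,y).max(2)>45).astype(np.uint8); cs=cv2.findContours(cv2.morphologyEx(D,2,np.ones((3,3))),0,2)[0]; print(nme,[cv2.boundingRect(q) for q in cs if cv2.contourArea(q)>40])
```

```text
t 32.05 [0.5536 0.3561 0.1702] [ 3.140e+00 -2.000e-03  1.227e+00] q [-0.7   0.64  0.07  1.57 -0.05  0.93 -0.97] F [ 0.  -0.4 -0.4] w 0.0596
-0.03 [397.3 220.5] [553, 412, 414, 401, 574, 765, 765, 765, 765, 757, 575, 503, 516, 507, 500, 505, 501, 500, 491]
-0.015 [398.3 206.2] [530, 446, 428, 407, 585, 765, 765, 765, 765, 760, 593, 502, 514, 510, 514, 514, 513, 511, 495]
0 [399.4 191.5] [532, 463, 429, 407, 568, 765, 765, 765, 765, 762, 593, 496, 521, 507, 513, 511, 515, 514, 502]
0.015 [400.5 176.3] [518, 436, 436, 414, 573, 765, 765, 765, 765, 765, 645, 502, 503, 504, 510, 506, 508, 511, 505]
0.03 [401.6 160.8] [417, 411, 400, 556, 765, 765, 765, 765, 765, 669, 493, 479, 495, 506, 504, 508, 506, 484, 495]
0.04 [402.4 150.1] [765, 765, 765, 765, 765, 765, 765, 765, 765, 765, 587, 481, 491, 500, 496, 501, 498, 478, 473]
17 [0.33720252 0.9414321  0.62420046 0.32959473] 70.29347
-0.052 274; -0.048 238; -0.044 765; -0.04 765; 0.04 765; 0.044 738; 0.048 256; 0.052 243; scene [(240, 186, 51, 41), (473, 159, 6, 12), (295, 127, 201, 191), (408, 82, 17, 63), (290, 46, 18, 25), (486, 0, 12, 29), (409, 0, 79, 121), (272, 0, 26, 71)]
side [(19, 251, 210, 149), (346, 229, 74, 63), (284, 224, 15, 19), (260, 223, 21, 12), (210, 152, 19, 11), (0, 147, 208, 142), (58, 117, 19, 22), (266, 105, 61, 41), (269, 14, 53, 62), (30, 0, 16, 31), (0, 0, 122, 134)]
```

```bash
python3 -c "
from workcell import *
print(job_done())"
```

```text
the job is handed in; nothing more can be done
None
```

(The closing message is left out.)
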